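Pack up and clamp an axe head in the vise for filing

ROBOT

A 7-joint arm with a two-finger parallel gripper is mounted at the origin on the work surface. World frame = base frame: x ahead of the robot, y to its left, z up, the work surface at z = 0. Lengths are in m, angles in degrees, forces in N, time in s.
With the tool pointing down it reaches from about 0.425 to 0.875 m from the base axis. Payload 8.4 kg.
Tool frame: the origin (TCP) lies between the finger pads; the fingertips stand 25 mm ahead of it and the grasp point (between the pads) lies 6 mm ahead of it; z points along the fingers, y is the line along which they close (so a half turn about z gives the same grasp; the last joint's range is limited). The gripper opens to 87 mm and grips with 3 to 60 N. Pads are 19 mm wide; open, the fingers measure 117 mm over their backs; the gripper's body (75 mm by 190 mm) begins 51 mm behind the grasp point.
Start: joints at [-74.84, 19.091, 2.286, 83.961, -0.768, 76.965, -3.352], TCP at [0.231, 0.607, 0.248] pointing down, gripper open.
Joint ranges: [-147.57, 147.57], [-21.85, 119.76], [-74.77, 79.35], [14.55, 137.4], [-85.83, 265.84], [4.83, 119.75], [-152.11, 152.11]. Speed limits (degrees/s): [127.2, 127.2, 159.86, 159.86, 180, 180, 180].

INTERFACE

Orientations are given as [roll, pitch, yaw] about the fixed x, y, z axes, in that order (R = Rz(yaw) Ry(pitch) Rx(roll)).
In Python, from workcell import status, viewer, ctrl, spotter gives the robot as it stands.
- The arm moves only by the tool play_rows, never from a script. Its argument "rows" is a list of rows, each an object of numbers: "hand": the opening, from -1 (shut) to 1 (fully open); "tx", "ty", "tz": the shift along the world's x, y, z in mm; "rx", "ry", "rz": the turn, a rotation vector about the world's x, y, z in degrees. A call has 1 to 10 rows; each row is the pose to reach, as a shift and turn from the pose commanded when the call began; what a row does not reach only later rows make up. A row lasts 1/10 s, in which the tool goes at most 50 mm and 8.59 degrees, less where a joint would pass 70% of its speed; a pose out of reach is approached as far as the arm can. A call with a gripper value outside its range is refused whole. The fingers move at their own pace and stop on an object; "squeeze" is the grip in N (left out, the last holds). Time passes only in rows, so rows that repeat a pose let the fingers close. It gives the time, the measured TCP pose, the force, the opening and the grip force at its end, in the units of the state.
- status.observe(): the state, without advancing time (a new reading comes with each control period).
- viewer.camera(name): name is "scene" or "top" or "wrist"; returns a dict with "color" (400x640x3 uint8, red, green, blue), "mtx" (3x3 intrinsics, pixels), "k1" (the pictures are not rectified: a ray, as slopes to the right and down, at radius r is drawn at 1 + k1 r^2 times it, then the intrinsics apply), "extrinsics" (4x4, takes a point from world to camera coordinates). Camera axes: x right, y up, looking along -z (the intrinsics and any distortion apply to the point x, -y, -z); pixel columns grow to the right and rows downward; lengths in m; the calibration is good to about 2 mm. A picture is of the moment at which its call begins. There is no depth.
- ctrl.sign_off(): hands the job in; it is judged then, once.
Trained networks look in a picture, given as the dict that the camera call returned (one of the last four; its "shot" number tells which), for a name from the list of things; names that differ only in an ending like _2 or _b are one class to them, and where a whole thing is asked for, a point or a joint stands for the part that bears it (a point fixed in the world has none). Each returns a list of dicts, best first, with "p" (0 to 1); they miss things now and then, are a little off and sometimes report something else, mostly with a low value. They report only what shows in the picture. A call takes as long as a camera call. They do not tell look-alikes from the thing itself.
- spotter.search_frame(target, picture): "location" ([x, y, z] in m, in the coordinates of the camera as it stood for that picture, good to about 4 mm: the middle of the surface that is visible of it).
- spotter.landmark_of(target, picture): "location" ([x, y, z] in m, in the coordinates of the camera as it stood for that picture, good to about 4 mm: a listed point, or the origin of a listed thing).
The state is a dict: "time_s": time; "qpos": joint angles; "joint_vel": joint speeds; "effort": joint torques, N m; "position": TCP position; "eef_rot": TCP orientation; "wrist_force": force on the tool from outside, world axes, zero at the start; "ft_torque": the same for the moment, N m; "width": finger opening in m; "gripper_force": force on a finger pad.
Only numpy, scipy, OpenCV 4.12 (cv2) and the standard library are available. Lean on these libraries where they do the work, as an engineer would, in place of code of your own. Each camera call takes 0.05 s, during which the arm holds its last target. There are 200 camera calls.

TASK

Set the axe head up in the vise for filing: lay the long packing block flat on the vise bed between the jaws, lengthwise along the jaws and centred on their width, then the short block centred on it and lengthwise the same way, then stand the axe head centred on the short block, edge up and its edge running along the jaws. Then push the sliding jaw home so that the axe head is held snugly against the fixed jaw, and leave it so. Do not shove aside or knock over the mug, the oil bottle or the tin.

Things in the scene. Friction and masses are not known exactly. Their poses are not given: they have to be found in the camera images.
- vise: grey vise, bolted down. Origin: underside. x points from sliding to fixed jaw (away from the robot), y along the jaws, in mm: flat bed, top at z = 20, x -150 to 100, 100 wide; fixed jaw 100 wide, gripping face at x = 40, back at 80; sliding jaw 90 wide, gripping face at x = -45 + joint value, its back 56 behind that; both jaws' tops at z = 70. Bolt lugs to y = +-78
- jaw (a joint): the vise's sliding jaw: 0 m wide open (85 mm between the jaws), grows as it slides towards the fixed jaw, up to 0.080 m; starts at 0 to 0.012. No screw: it slides when pushed from behind with about 4 N and stays where it is left. It meets the 32 mm thick axe head, itself against the fixed jaw, at 0.053
- jaw_back (a point): the middle of the sliding jaw's flat back (the face towards the robot, 90 mm wide, 50 mm high), 25 mm above the bed; push here towards the fixed jaw. The bed behind it is free. It moves with the jaw
- long_block: long packing block, plain pale wood: 28 (x) x 60 (y) x 18 mm (z), 60 g. Origin: centre of the underside. Lies flat
- short_block: short packing block, plain pale wood: 28 (x) x 36 (y) x 14 mm (z), 30 g. Origin: centre of the underside. Lies flat
- axe_head: steel axe head without handle, about 0.6 kg, standing on its poll (flat back), cutting edge up, 115 mm high. Origin: centre of the poll's underside; z up, y along the edge, x through its thickness. Poll 32 (x) x 56 mm (y), straight up to z = 43; thins to 18 mm at z = 70, 11 at 95, 3 at the edge (72 long). Symmetrical. Grip it across the thin cheeks, fingertips at z = 72 or higher
- mug: white mug, 76 mm across, 85 mm high, with a handle; a bystander. Origin: centre of the underside
- oil_bottle: amber oil bottle with a black cap, 52 mm across, 130 mm high; a bystander. Origin: centre of the underside
- tin: low closed steel tin, 68 mm across, 60 mm high; a bystander. Origin: centre of the underside
Things that resemble listed ones, but are neither listed nor needed, are in the scene too. Leave any purple look-alike of the long_block alone. Of the things that look like the axe_head, the larger one is meant.

How it is judged (in metres and radians):
On the way, in this order (a step that is already met when the one before it is completed fails the run):
1. the long block lies flat on the vise bed between the jaws, lengthwise along them, centred within 15 mm, released (z of long_block in the frame of vise between 0.017 and 0.024 m and y of long_block in the frame of vise between -0.015 and 0.015 m and x of long_block in the frame of vise between -0.035 and 0.032 m and angle between the y axis of long_block and the y axis of vise, either way round below 0.15 rad and angle between long_block's own z axis and vertical below 0.08 rad and contact force between long_block and the fingers below 0.3 N), for 0.2 s.
2. the short block lies flat on the long block, centred within 14 mm, released (z of long_block in the frame of vise between 0.017 and 0.024 m and y of long_block in the frame of vise between -0.015 and 0.015 m and x of long_block in the frame of vise between -0.035 and 0.032 m and angle between the y axis of each of long_block, short_block and the y axis of vise, either way round below 0.15 rad and angle between each of long_block, short_block's own z axis and vertical below 0.08 rad and z of short_block in the frame of vise between 0.034 and 0.042 m and horizontal distance between short_block and long_block below 0.014 m and contact force between short_block and the fingers below 0.3 N), for 0.2 s.
3. the axe head stands edge up on the short block, centred within 14 mm, edge along the jaws, released (z of long_block in the frame of vise between 0.017 and 0.024 m and y of long_block in the frame of vise between -0.015 and 0.015 m and x of long_block in the frame of vise between -0.035 and 0.032 m and angle between the y axis of each of long_block, short_block, axe_head and the y axis of vise, either way round below 0.15 rad and angle between each of long_block, short_block, axe_head's own z axis and vertical below 0.08 rad and z of short_block in the frame of vise between 0.034 and 0.042 m and horizontal distance between short_block and long_block below 0.014 m and z of axe_head in the frame of vise between 0.048 and 0.056 m and horizontal distance between axe_head and short_block below 0.014 m and contact force between axe_head and the fingers below 0.3 N), for 0.2 s.
4. the sliding jaw is pushed home, holding the axe head against the fixed jaw (z of long_block in the frame of vise between 0.017 and 0.024 m and y of long_block in the frame of vise between -0.015 and 0.015 m and x of long_block in the frame of vise between -0.035 and 0.032 m and angle between the y axis of each of long_block, short_block, axe_head and the y axis of vise, either way round below 0.15 rad and angle between each of long_block, short_block, axe_head's own z axis and vertical below 0.08 rad and z of short_block in the frame of vise between 0.034 and 0.042 m and horizontal distance between short_block and long_block below 0.014 m and z of axe_head in the frame of vise between 0.048 and 0.056 m and horizontal distance between axe_head and short_block below 0.014 m and value of joint jaw above 0.05 m and x of axe_head in the frame of vise between 0.019 and 0.029 m and y of axe_head in the frame of vise between -0.015 and 0.015 m), for 0.2 s.
At the end, for the whole second after the job is handed in: In the vise, flat, upright and along the jaws (within 0.15 rad): long block on the bed, short block on it, axe head edge up on that, each within 14 mm of the one below and 15 mm of the jaws' middle; axe head against the fixed jaw (5 mm), sliding jaw at 0.050 m or more; at rest (all of step 4 and linear speed of each of long_block, short_block, axe_head below 0.02 m/s); the robot touches nothing.
It fails at once if the mug is moved more than 30 mm or tipped (distance of mug from where it was at the start of the episode above 0.03 m or angle between mug's own z axis and vertical above 0.4 rad).
It fails at once if the oil bottle is moved more than 30 mm or tipped (distance of oil_bottle from where it was at the start of the episode above 0.03 m or angle between oil_bottle's own z axis and vertical above 0.4 rad).
It fails at once if the tin is moved more than 30 mm or tipped (distance of tin from where it was at the start of the episode above 0.03 m or angle between tin's own z axis and vertical above 0.4 rad).
It also fails if it takes over 112 s, if anything falls off the work surface, if the arm or the gripper's body presses on something with over 40 N, if the wrist force passes 120 N, or if a joint passes its speed limit or range.

## Working session

There is one attempt and no reset: what is moved stays moved. The work goes in short steps, Python scripts to look and compute and a tool call to move; the robot and the scene stay as the last step left them, time stands still between calls to the robot, and variables do not carry over. Pictures are saved under pics/ and viewed, at most 18 in all, crops included, and the job is handed in when it is done.

Besides the shell and the picture viewer there is one more tool, called as name(argument=value, ...) on one line, values as JSON. play_rows: Moves the arm, as the interface text tells. Its arguments: {"type":"object","properties":{"rows":{"type":"array"},"squeeze":{"type":"number"}},"required":["rows"]}

```bash
mkdir -p pics
cat > h.py <<'E'
import numpy as np, cv2
from workcell import status, viewer, ctrl, spotter
def shot(name,save=None):
    p=viewer.camera(name)
    if save: cv2.imwrite('pics/'+save,cv2.cvtColor(p['color'],cv2.COLOR_RGB2BGR))
    return p
def w(p,loc):
    return (np.linalg.inv(p['extrinsics'])@np.r_[loc,1])[:3]
def px(p,P):
    c=(p['extrinsics']@np.r_[P,1])[:3]; s=np.array([c[0],-c[1]])/-c[2]
    s=s*(1+p['k1']*(s@s)); return (p['mtx']@np.r_[s,1])[:2]
def ray(p,u,v,z):
    d=np.array([-p['k1'],0]) 
    t=(np.linalg.inv(p['mtx'])@[u,v,1])[:2]; s=t.copy()
    for _ in range(20): s=t/(1+p['k1']*(s@s))
    E=np.linalg.inv(p['extrinsics']); dr=E[:3,:3]@[s[0],-s[1],-1]; o=E[:3,3]
    return o+dr*(z-o[2])/dr[2]
E
python3 - <<'E'
from h import *
for cam in ['top','scene']:
    p=shot(cam,cam+'0.png')
    print(cam, 'campos',np.linalg.inv(p['extrinsics'])[:3,3].round(3))
    for n in ['vise','jaw_back','long_block','short_block','axe_head','mug','oil_bottle','tin']:
        for d in spotter.landmark_of(n,p):
            P=w(p,d['location']); print(n,round(d['p'],2),P.round(3),px(p,P).round())
print(status.observe())
E
```

```text
top campos [ 0.376 -0.018  1.095]
vise 0.82 [ 0.637 -0.056 -0.001] [346. 162.]
jaw_back 0.83 [ 0.545 -0.066  0.046] [349. 191.]
long_block 0.67 [ 0.479 -0.417 -0.001] [473. 218.]
long_block 0.55 [ 0.384 -0.422  0.003] [477. 252.]
short_block 0.71 [ 0.551  0.299 -0.001] [223. 189.]
short_block 0.2 [ 0.589 -0.271 -0.003] [421. 179.]
axe_head 0.66 [ 0.451 -0.187 -0.   ] [391. 227.]
axe_head 0.62 [ 0.426 -0.267  0.003] [420. 236.]
axe_head 0.62 [ 0.544 -0.071  0.048] [351. 191.]
mug 0.77 [0.479 0.429 0.003] [177. 213.]
oil_bottle 0.57 [ 0.594 -0.272 -0.003] [421. 177.]
oil_bottle 0.29 [ 0.478 -0.413 -0.004] [472. 218.]
tin 0.62 [0.426 0.262 0.003] [233. 233.]
scene campos [ 0.98  -0.621  0.968]
vise 0.87 [ 0.632 -0.056 -0.001] [342. 255.]
vise 0.57 [ 0.479 -0.415  0.001] [203. 322.]
long_block 0.89 [ 0.481 -0.415  0.005] [203. 321.]
long_block 0.86 [ 0.381 -0.422 -0.003] [174. 302.]
short_block 0.6 [0.552 0.296 0.   ] [384. 169.]
axe_head 0.71 [ 0.455 -0.181  0.003] [261. 252.]
mug 0.77 [0.486 0.431 0.   ] [388. 138.]
oil_bottle 0.79 [ 0.587 -0.271 -0.002] [276. 304.]
tin 0.87 [0.424 0.264 0.001] [346. 157.]
{'time_s': 0.9, 'qpos': array([-74.83979304,  19.08933309,   2.28505069,  83.96195852,
        -0.76644958,  76.96531566,  -3.35502772]), 'joint_vel': array([ 0.11524446, -0.00078784, -0.05671196,  0.06942088, -0.01665147,
       -0.08691019,  0.05722104]), 'effort': array([ 8.92021058e-05, -6.56109953e+01,  1.33293048e+00, -4.04075718e+01,
       -5.99919423e-02,  3.50419607e-02,  3.99431178e-05]), 'position': array([0.23128295, 0.60742616, 0.24755775]), 'eef_rot': array([-1.79998630e+02,  5.15934522e-04,  1.59152354e+02]), 'wrist_force': array([-0.05730017,  0.13698465, -0.06412731]), 'ft_torque': array([ 0.01467499,  0.01653361, -0.01333538]), 'gripper_force': 0.0, 'width': 0.08701924520162554}
```

View pics/top0.png

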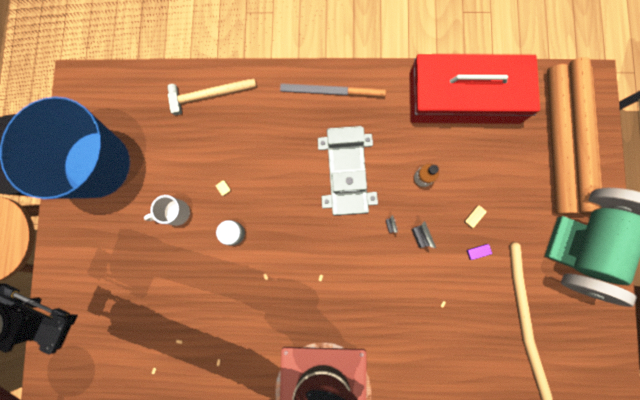

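View pics/scene0.png

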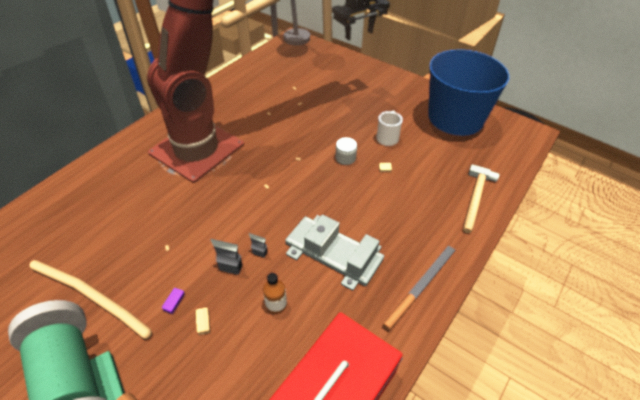

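Top view: vise at (347,165), slightly yawed; pale long block at (476,216), purple decoy at (480,252); larger axe head at (423,236), small one at (391,226); short block at (223,188). The networks agree with these. I'll swing across with the wrist camera, starting over the short block.

play_rows(rows=[{"tx": 40,"ty": -30,"tz": 20},{"tx": 80,"ty": -60,"tz": 40},{"tx": 120,"ty": -90,"tz": 60},{"tx": 160,"ty": -120,"tz": 80},{"tx": 200,"ty": -150,"tz": 80},{"tx": 240,"ty": -190,"tz": 80},{"tx": 270,"ty": -230,"tz": 80},{"tx": 300,"ty": -270,"tz": 80},{"tx": 320,"ty": -310,"tz": 80},{"tx": 320,"ty": -310,"tz": 80}])

```text
invalid input at $.rows[0]: expected keys hand, tx, ty, tz, rx, ry, rz
```

Run:
```python
from h import *
p=shot('wrist','w1.png'); print(np.linalg.inv(p['extrinsics']).round(3),p['mtx'],p['k1'])
print(px(p,[0.551,.298,0]))
for n in ['short_block','tin','mug']:
    for d in spotter.landmark_of(n,p):
        P=w(p,d['location']); print(n,round(d['p'],2),P.round(3),px(p,P).round())
s=status.observe();print(s['position'],s['eef_rot'],s['qpos'])
```

```text
[[ 0.355 -0.896 -0.267  0.157]
 [ 0.935  0.341  0.101  0.636]
 [ 0.001 -0.285  0.958  0.385]
 [ 0.     0.     0.     1.   ]] [[341.55557148   0.         319.30859799]
 [  0.         341.55557148 198.77262128]
 [  0.           0.           1.        ]] -0.07460228308021268
[206.18599134 428.26851388]
[0.23129245 0.60742294 0.24754306] [-1.79996318e+02 -5.14814863e-06  1.59153670e+02] [-74.83962801  19.09138585   2.28650954  83.96100795  -0.76769444
  76.96651277  -3.35189973]
```

View pics/w1.png

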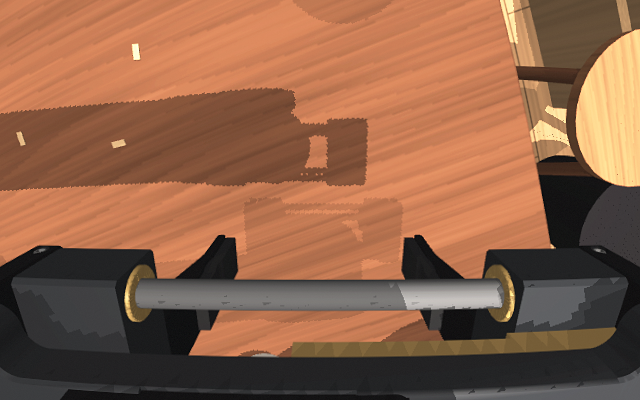

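play_rows(rows=[{"hand": 1,"rx": 0,"ry": 0,"rz": 0,"tx": 45,"ty": -10,"tz": 20},{"hand": 1,"rx": 0,"ry": 0,"rz": 2,"tx": 90,"ty": -25,"tz": 30},{"hand": 1,"rx": 0,"ry": 0,"rz": 4,"tx": 130,"ty": -50,"tz": 40},{"hand": 1,"rx": 0,"ry": 0,"rz": 6,"tx": 170,"ty": -80,"tz": 50},{"hand": 1,"rx": 0,"ry": 0,"rz": 8,"tx": 205,"ty": -110,"tz": 60},{"hand": 1,"rx": 0,"ry": 0,"rz": 10,"tx": 240,"ty": -145,"tz": 70},{"hand": 1,"rx": 0,"ry": 0,"rz": 12,"tx": 275,"ty": -180,"tz": 80},{"hand": 1,"rx": 0,"ry": 0,"rz": 14,"tx": 305,"ty": -220,"tz": 90},{"hand": 1,"rx": 0,"ry": 0,"rz": 16,"tx": 330,"ty": -260,"tz": 100},{"hand": 1,"rx": 0,"ry": 0,"rz": 16,"tx": 340,"ty": -290,"tz": 100}])

```text
time_s: 2.1
position: [0.5743, 0.3134, 0.349]
eef_rot: [-180.0, 0.2, 175.0]
wrist_force: [-0.4, -0.5, 1.1]
width: 0.0873
gripper_force: 0.0
```

Run:
```python
from h import *
p=shot('wrist','w2.png'); 
for n in ['short_block']:
    for d in spotter.landmark_of(n,p):
        P=w(p,d['location']); print(n,round(d['p'],2),P.round(3),px(p,P).round())
s=status.observe();print(s['position'],s['eef_rot'],s['qpos'])
```

```text
short_block 0.95 [ 0.551  0.297 -0.002] [305. 139.]
[0.5745018  0.31090074 0.34850845] [-1.79907629e+02  1.47730794e-01  1.74643662e+02] [-41.67804668  17.91150485  12.49680341  74.4110345   -3.65743523
  88.01182813  54.99696837]
```

play_rows(rows=[{"hand": 1,"rx": 0,"ry": 0,"rz": 0,"tx": 10,"ty": -45,"tz": 0},{"hand": 1,"rx": 0,"ry": 0,"rz": 2,"tx": 20,"ty": -90,"tz": 10},{"hand": 1,"rx": 0,"ry": 0,"rz": 4,"tx": 30,"ty": -135,"tz": 20},{"hand": 1,"rx": 0,"ry": 0,"rz": 5,"tx": 40,"ty": -180,"tz": 30},{"hand": 1,"rx": 0,"ry": 0,"rz": 5,"tx": 50,"ty": -225,"tz": 40},{"hand": 1,"rx": 0,"ry": 0,"rz": 5,"tx": 60,"ty": -270,"tz": 50},{"hand": 1,"rx": 0,"ry": 0,"rz": 5,"tx": 65,"ty": -315,"tz": 50},{"hand": 1,"rx": 0,"ry": 0,"rz": 5,"tx": 70,"ty": -350,"tz": 50},{"hand": 1,"rx": 0,"ry": 0,"rz": 5,"tx": 70,"ty": -373,"tz": 50},{"hand": 1,"rx": 0,"ry": 0,"rz": 5,"tx": 70,"ty": -373,"tz": 50}])

```text
time_s: 3.2
position: [0.641, -0.0597, 0.3976]
eef_rot: [-179.9, -0.0, 179.8]
wrist_force: [-0.1, -0.4, -0.4]
width: 0.087
gripper_force: 0.0
```

Run:
```python
from h import *
p=shot('wrist','w3.png'); 
for n in ['vise','jaw_back']:
    for d in spotter.landmark_of(n,p):
        P=w(p,d['location']); print(n,round(d['p'],2),P.round(3),px(p,P).round())
s=status.observe();print(s['position'],s['eef_rot'],s['qpos'])
```

```text
vise 0.97 [ 0.631 -0.059 -0.005] [319. 143.]
vise 0.62 [ 0.583 -0.271  0.001] [182. 113.]
jaw_back 0.63 [ 0.534 -0.064  0.049] [316.  77.]
[ 0.64142929 -0.0540106   0.39737509] [ 1.79955618e+02 -1.06770518e-02 -1.79758677e+02] [-15.71742022  17.29080885  22.72539778  70.6112451   -6.64773862
  93.36166573  95.9307208 ]
```

View pics/w3.png

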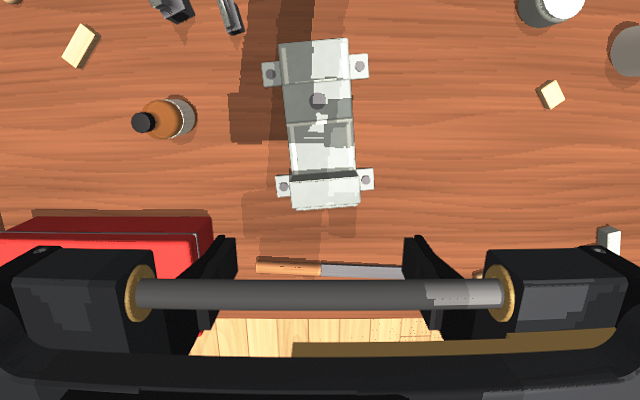

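Wrist view: vise with rear lug bolts at (271,73),(360,66), front at (284,186),(366,180); slightly yawed. I'll zoom in for exact jaw corners.

Run:
```python
import cv2
a=cv2.imread('pics/w3.png')[28:218,250:390]
cv2.imwrite('pics/w3c.png',cv2.resize(a,None,fx=3.1,fy=3.1,interpolation=cv2.INTER_CUBIC))
```

```text
(no output)
```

View pics/w3c.png

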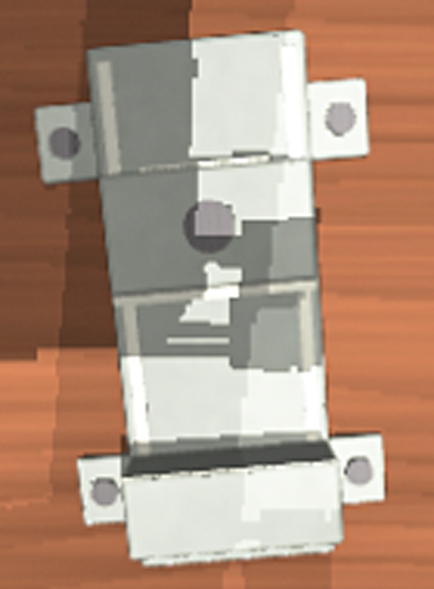

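Run:
```python
from h import *
from scipy.optimize import least_squares
p=shot('wrist')
c=lambda u,v: np.array([250+u/3.1-.3,28+v/3.1-.3])
obs=[((-150,-50,20),c(88,48),0),((-150,50,20),c(303,32),0),((-101,-45,70),c(101,178),1),((-101,45,70),c(311,160),1),
((-45,-45,70),c(114,298),1),((-45,45,70),c(317,280),1),((40,-50,70),c(127,477),0),((40,50,70),c(332,457),0),((80,-50,70),c(133,557),0),((80,50,70),c(343,540),0)]
def f(q,res=True):
    x,y,a,j=q; r=[]
    for P,o,m in obs:
        P=np.array(P)/1e3; P[0]+=m*j
        W=[x+np.cos(a)*P[0]-np.sin(a)*P[1],y+np.sin(a)*P[0]+np.cos(a)*P[1],P[2]]
        r.append(px(p,W)-o)
    return np.concatenate(r)
s=least_squares(f,[.635,-.057,0.08,.005]); print(s.x.round(4),np.degrees(s.x[2])); print(s.fun.reshape(-1,2).round(1))
# short + long blocks outline in wrist picture
im=p['color']; hsv=cv2.cvtColor(im,cv2.COLOR_RGB2HSV)
m=cv2.inRange(hsv,(18,40,170),(35,160,255)); n,l,st,ce=cv2.connectedComponentsWithStats(m)
for i in range(1,n):
    if st[i,4]>100 and ce[i][1]<230:
        cs=cv2.findContours((l==i).astype('uint8'),0,1)[0][0][:,0]
        g=np.array([ray(p,u,v,.016)[:2] for u,v in cs],dtype=np.float32)*1000
        print(ce[i].round(),st[i,4],cv2.minAreaRect(g))
```

```text
[ 0.6317 -0.0494  0.0887  0.0087] 5.081294626462574
[[-1.  -0.7]
 [ 0.7 -1.9]
 [-0.9 -2.2]
 [ 0.4 -2.4]
 [-0.5  2.4]
 [ 1.   2.5]
 [-2.3  0.1]
 [ 2.9  0.7]
 [-1.2  1.3]
 [ 0.8  1.2]]
[74. 44.] 632 ((479.6223449707031, -415.9908142089844), (27.146408081054688, 58.915924072265625), 50.21067428588867)
```

The arm was still settling when w3 was taken; I'll track those corners into a settled picture and refit.

```bash
cat > vfit.py <<'E'
from h import *
from scipy.optimize import least_squares
p=shot('wrist','w4.png')
c=lambda u,v: [250+u/3.1-.3,28+v/3.1-.3]
M=[(-150,-50,20,0),(-150,50,20,0),(-101,-45,70,1),(-101,45,70,1),(-45,-45,70,1),(-45,45,70,1),(40,-50,70,0),(40,50,70,0),(80,-50,70,0),(80,50,70,0)]
o=np.float32([c(88,48),c(303,32),c(101,178),c(311,160),c(114,298),c(317,280),c(127,477),c(332,457),c(133,557),c(343,540)])
a=cv2.imread('pics/w3.png',0); b=cv2.imread('pics/w4.png',0)
n,ok,_=cv2.calcOpticalFlowPyrLK(a,b,o[:,None],None,winSize=(15,15)); n=n[:,0]; print((n-o).round(1).tolist(),ok.ravel())
n=o+np.median(n-o,axis=0)
def f(q):
    x,y,t,j=q; r=[]
    for (X,Y,Z,m),k in zip(M,n):
        X=X/1e3+m*j;Y/=1e3
        r.append(px(p,[x+np.cos(t)*X-np.sin(t)*Y,y+np.sin(t)*X+np.cos(t)*Y,Z/1e3])-k)
    return np.concatenate(r)
s=least_squares(f,[.635,-.057,0.08,.005],loss='soft_l1'); print(s.x.round(4),np.degrees(s.x[2])); print(f(s.x).reshape(-1,2).round(1).tolist())
for nme in ['vise','jaw_back']:
    for d in spotter.landmark_of(nme,p): print(nme,d['p'],w(p,d['location']))
print(status.observe()['position'])
E
python3 vfit.py
```

```text
[[-4.099999904632568, -0.6000000238418579], [-4.099999904632568, -0.10000000149011612], [-4.599999904632568, -0.6000000238418579], [-4.400000095367432, -0.10000000149011612], [-4.800000190734863, -0.5], [-4.300000190734863, -0.10000000149011612], [-4.5, -0.5], [-4.900000095367432, -0.10000000149011612], [-5.199999809265137, -0.10000000149011612], [-5.300000190734863, 0.0]] [1 1 1 1 1 1 1 1 1 1]
[ 0.6314 -0.055   0.0913  0.0096] 5.233648825536017
[[-0.9, -0.8], [0.7, -2.2], [-1.0, -1.5], [0.2, -2.0], [-0.4, 3.0], [1.1, 2.9], [-2.0, -0.0], [3.2, 0.4], [-0.7, 1.2], [1.2, 1.0]]
vise 0.92 [ 0.62866117 -0.0587602  -0.00272015]
jaw_back 0.77 [ 0.53498091 -0.06280078  0.04593798]
[ 0.64139373 -0.05401236  0.3974997 ]
```

Vise ≈ (0.632,-0.056), yaw 5.2°, jaw ≈ 9 mm. Long block at (0.480,-0.416), long axis at 140° → grasp yaw 50°.

play_rows(rows=[{"hand": 1,"rx": 0,"ry": 0,"rz": -8,"tx": -16,"ty": -36,"tz": -10},{"hand": 1,"rx": 0,"ry": 0,"rz": -16,"tx": -32,"ty": -72,"tz": -20},{"hand": 1,"rx": 0,"ry": 0,"rz": -24,"tx": -48,"ty": -108,"tz": -30},{"hand": 1,"rx": 0,"ry": 0,"rz": -32,"tx": -64,"ty": -144,"tz": -40},{"hand": 1,"rx": 0,"ry": 0,"rz": -40,"tx": -80,"ty": -180,"tz": -50},{"hand": 1,"rx": 0,"ry": 0,"rz": -48,"tx": -96,"ty": -216,"tz": -60},{"hand": 1,"rx": 0,"ry": 0,"rz": -56,"tx": -112,"ty": -252,"tz": -70},{"hand": 1,"rx": 0,"ry": 0,"rz": -64,"tx": -128,"ty": -288,"tz": -80},{"hand": 1,"rx": 0,"ry": 0,"rz": -72,"tx": -144,"ty": -324,"tz": -90},{"hand": 1,"rx": 0,"ry": 0,"rz": -80,"tx": -161,"ty": -362,"tz": -100}])

```text
time_s: 4.55
position: [0.4804, -0.4179, 0.2974]
eef_rot: [180.0, -0.0, 99.9]
wrist_force: [0.5, 0.4, -0.1]
width: 0.087
gripper_force: 0.0
```

play_rows(rows=[{"hand": 1,"rx": 0,"ry": 0,"rz": -8,"tx": 0,"ty": 0,"tz": 0},{"hand": 1,"rx": 0,"ry": 0,"rz": -16,"tx": 0,"ty": 0,"tz": 0},{"hand": 1,"rx": 0,"ry": 0,"rz": -24,"tx": 0,"ty": 0,"tz": -20},{"hand": 1,"rx": 0,"ry": 0,"rz": -32,"tx": 0,"ty": 0,"tz": -50},{"hand": 1,"rx": 0,"ry": 0,"rz": -40,"tx": 0,"ty": 0,"tz": -80},{"hand": 1,"rx": 0,"ry": 0,"rz": -46,"tx": 0,"ty": 0,"tz": -110},{"hand": 1,"rx": 0,"ry": 0,"rz": -50,"tx": 0,"ty": 0,"tz": -140},{"hand": 1,"rx": 0,"ry": 0,"rz": -50,"tx": 0,"ty": 0,"tz": -160},{"hand": 1,"rx": 0,"ry": 0,"rz": -50,"tx": 0,"ty": 0,"tz": -160},{"hand": 1,"rx": 0,"ry": 0,"rz": -50,"tx": 0,"ty": 0,"tz": -160}])

```text
time_s: 5.55
position: [0.4807, -0.4173, 0.1381]
eef_rot: [-180.0, 0.0, 50.2]
wrist_force: [0.1, -0.0, -0.1]
width: 0.0873
gripper_force: 0.0
```

Run:
```python
from h import *
p=shot('wrist','w5.png')
s=status.observe();print(s['position'],s['eef_rot'],s['qpos'])
p=shot('top')
hsv=cv2.cvtColor(p['color'],cv2.COLOR_RGB2HSV); print([ (w(p,d['location']).round(3),round(d['p'],2)) for d in spotter.landmark_of('axe_head',p)])
```

```text
[ 0.48097588 -0.4178091   0.13881739] [ 1.79921619e+02 -5.14959234e-03  5.01996075e+01] [  0.1845287   28.68802908  49.22033088  95.2210746  -23.30249883
  66.84265949  15.45134867]
[(array([ 0.426, -0.266,  0.005]), 0.89), (array([ 0.452, -0.187, -0.002]), 0.66)]
```

View pics/w5.png

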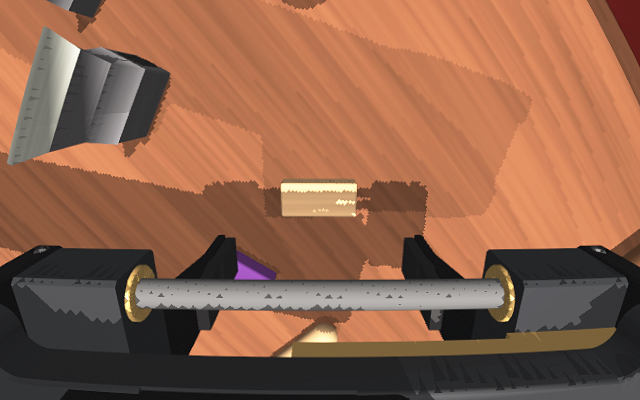

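The block sits square at (319,199), between the fingers. Descend and grip; also get the axe edge from (45,28)-(10,163).

Run:
```python
from h import *
p=shot('wrist')
a,b=ray(p,45,28,.115),ray(p,10,163,.115); print(a,b,np.linalg.norm(a-b),np.degrees(np.arctan2(*(b-a)[1::-1])),(a+b)/2)
```

```text
[ 0.45547217 -0.24984601  0.115     ] [ 0.39005471 -0.27734759  0.115     ] 0.07096323689951894 -157.1980514520179 [ 0.42276344 -0.2635968   0.115     ]
```

play_rows(rows=[{"hand": 1,"rx": 0,"ry": 0,"rz": 0,"tx": 0,"ty": 1,"tz": -40},{"hand": 1,"rx": 0,"ry": 0,"rz": 0,"tx": 0,"ty": 1,"tz": -75},{"hand": 1,"rx": 0,"ry": 0,"rz": 0,"tx": 0,"ty": 1,"tz": -95},{"hand": 1,"rx": 0,"ry": 0,"rz": 0,"tx": 0,"ty": 1,"tz": -109},{"hand": 1,"rx": 0,"ry": 0,"rz": 0,"tx": 0,"ty": 1,"tz": -109},{"hand": 0,"rx": 0,"ry": 0,"rz": 0,"tx": 0,"ty": 1,"tz": -109},{"hand": 0,"rx": 0,"ry": 0,"rz": 0,"tx": 0,"ty": 1,"tz": -109},{"hand": 0,"rx": 0,"ry": 0,"rz": 0,"tx": 0,"ty": 1,"tz": -109},{"hand": 0,"rx": 0,"ry": 0,"rz": 0,"tx": 0,"ty": 1,"tz": -109},{"hand": 0,"rx": 0,"ry": 0,"rz": 0,"tx": 0,"ty": 1,"tz": -109}], squeeze=15)

```text
time_s: 6.75
position: [0.4806, -0.4167, 0.0292]
eef_rot: [180.0, -0.0, 50.2]
wrist_force: [-0.0, 0.2, 3.5]
width: 0.0596
gripper_force: 15.0
```

play_rows(rows=[{"hand": 0,"rx": 0,"ry": 0,"rz": 0,"tx": 0,"ty": 0,"tz": 40},{"hand": 0,"rx": 0,"ry": 0,"rz": 0,"tx": 0,"ty": 0,"tz": 90},{"hand": 0,"rx": 0,"ry": 0,"rz": 0,"tx": 0,"ty": 0,"tz": 140},{"hand": 0,"rx": 0,"ry": 0,"rz": -6,"tx": 5,"ty": 10,"tz": 190},{"hand": 0,"rx": 0,"ry": 0,"rz": -12,"tx": 20,"ty": 40,"tz": 200},{"hand": 0,"rx": 0,"ry": 0,"rz": -18,"tx": 38,"ty": 80,"tz": 200},{"hand": 0,"rx": 0,"ry": 0,"rz": -24,"tx": 57,"ty": 120,"tz": 200},{"hand": 0,"rx": 0,"ry": 0,"rz": -30,"tx": 76,"ty": 160,"tz": 200},{"hand": 0,"rx": 0,"ry": 0,"rz": -36,"tx": 95,"ty": 200,"tz": 200},{"hand": 0,"rx": 0,"ry": 0,"rz": -42,"tx": 114,"ty": 240,"tz": 200}])

```text
time_s: 7.75
position: [0.5947, -0.1747, 0.2287]
eef_rot: [-180.0, -0.0, 7.9]
wrist_force: [0.6, 0.1, 0.1]
width: 0.0599
gripper_force: 15.0
```

play_rows(rows=[{"hand": 0,"rx": 0,"ry": 0,"rz": -3,"tx": 19,"ty": 40,"tz": 0},{"hand": 0,"rx": 0,"ry": 0,"rz": -3,"tx": 38,"ty": 80,"tz": 0},{"hand": 0,"rx": 0,"ry": 0,"rz": -3,"tx": 57,"ty": 122,"tz": 0},{"hand": 0,"rx": 0,"ry": 0,"rz": -3,"tx": 57,"ty": 122,"tz": -40},{"hand": 0,"rx": 0,"ry": 0,"rz": -3,"tx": 57,"ty": 122,"tz": -80},{"hand": 0,"rx": 0,"ry": 0,"rz": -3,"tx": 57,"ty": 122,"tz": -80},{"hand": 0,"rx": 0,"ry": 0,"rz": -3,"tx": 57,"ty": 122,"tz": -80},{"hand": 0,"rx": 0,"ry": 0,"rz": -3,"tx": 57,"ty": 122,"tz": -80}])

```text
time_s: 8.55
position: [0.6523, -0.0555, 0.151]
eef_rot: [180.0, -0.2, 5.1]
wrist_force: [-0.7, 0.5, -0.3]
width: 0.0601
gripper_force: 15.0
```

Run:
```python
from h import *
s=status.observe();print(s['position'],s['eef_rot'],s['qpos'],s['width'])
for c in ['top','scene','wrist']:
    p=shot(c,c+'6.png')
    for n in ['vise','jaw_back']:
        for d in spotter.landmark_of(n,p): print(c,n,round(d['p'],2),w(p,d['location']).round(4))
a=cv2.imread('pics/wrist6.png'); b=cv2.imread('pics/scene6.png')[180:300,260:420]
cv2.imwrite('pics/m6.png',np.hstack([cv2.resize(a[:, 180:460],(420,600)),cv2.resize(b,(380,285))]) if 0 else a)
cv2.imwrite('pics/s6.png',cv2.resize(b,None,fx=4,fy=4,interpolation=cv2.INTER_CUBIC))
```

```text
[ 0.65227006 -0.0554669   0.150975  ] [ 1.79975633e+02 -1.60061302e-01  5.10387754e+00] [-38.8048812   32.96808108  56.00722863  92.11597649 -28.66674557
  70.27400065 -62.1171596 ] 0.06009538629300699
top vise 0.56 [ 0.6361 -0.0538 -0.0011]
top vise 0.46 [ 0.5451 -0.0676  0.0483]
top jaw_back 0.73 [ 0.5434 -0.0676  0.0485]
scene vise 0.76 [ 6.316e-01 -5.490e-02 -3.000e-04]
scene jaw_back 0.55 [ 0.5364 -0.0638  0.0473]
wrist vise 0.55 [ 0.6288 -0.0587 -0.0055]
wrist jaw_back 0.56 [ 0.5329 -0.0644  0.0502]
```

View pics/wrist6.png

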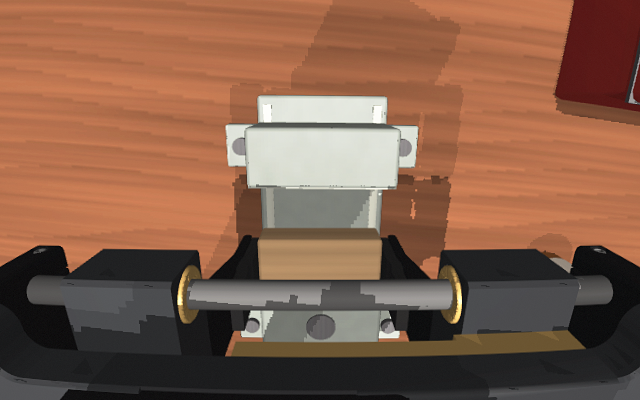

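The block (centre u≈320) is square with the fixed jaw (gripping top edge (247,187)-(397,187)). Verify face position.

Run:
```python
from h import *
p=shot('wrist')
for u,v in [(247,187),(397,187),(247,126),(397,126)]: print(ray(p,u,v,.07).round(4))
print(ray(p,258,98,.02),ray(p,386,98,.02))
t=np.radians(5.2)
for X,Y in [(40,-50),(40,50),(80,-50),(80,50)]: print(.632+(X*np.cos(t)-Y*np.sin(t))/1e3, -.056+(X*np.sin(t)+Y*np.cos(t))/1e3)
```

```text
[ 0.6686 -0.0045  0.07  ]
[ 0.6776 -0.1026  0.07  ]
[ 0.7081 -0.0032  0.07  ]
[ 0.7166 -0.0966  0.07  ]
[ 7.24782721e-01 -5.63526241e-04  2.00000000e-02] [ 0.73355881 -0.09672612  0.02      ]
0.6763670049545278 -0.1021689167228873
0.6673037469347498 -0.0025804768612902734
0.7162023808991667 -0.09854361351497612
0.7071391228793886 0.001044826346620932
```

play_rows(rows=[{"hand": 0,"rx": 0,"ry": 0,"rz": 0,"tx": 0,"ty": 0,"tz": -40},{"hand": 0,"rx": 0,"ry": 0,"rz": 0,"tx": 0,"ty": 0,"tz": -75},{"hand": 0,"rx": 0,"ry": 0,"rz": 0,"tx": 0,"ty": 0,"tz": -92},{"hand": 0,"rx": 0,"ry": 0,"rz": 0,"tx": 0,"ty": 0,"tz": -98},{"hand": 0,"rx": 0,"ry": 0,"rz": 0,"tx": 0,"ty": 0,"tz": -101},{"hand": 0,"rx": 0,"ry": 0,"rz": 0,"tx": 0,"ty": 0,"tz": -101}])

```text
time_s: 9.65
position: [0.6521, -0.0549, 0.0491]
eef_rot: [-180.0, -0.1, 5.1]
wrist_force: [0.6, -0.5, -1.0]
width: 0.0602
gripper_force: 15.0
```

play_rows(rows=[{"hand": 0.8,"rx": 0,"ry": 0,"rz": 0,"tx": 0,"ty": 0,"tz": 0},{"hand": 0.8,"rx": 0,"ry": 0,"rz": 0,"tx": 0,"ty": 0,"tz": 0},{"hand": 0.8,"rx": 0,"ry": 0,"rz": 0,"tx": 0,"ty": 0,"tz": 0},{"hand": 0.8,"rx": 0,"ry": 0,"rz": 0,"tx": 0,"ty": 0,"tz": 0},{"hand": 0.8,"rx": 0,"ry": 0,"rz": 0,"tx": 0,"ty": 0,"tz": 30},{"hand": 0.8,"rx": 0,"ry": 0,"rz": 0,"tx": 0,"ty": 0,"tz": 80},{"hand": 1,"rx": 0,"ry": 0,"rz": 0,"tx": 0,"ty": 0,"tz": 130},{"hand": 1,"rx": 0,"ry": 0,"rz": 0,"tx": 0,"ty": 0,"tz": 180},{"hand": 1,"rx": 0,"ry": 0,"rz": 0,"tx": 0,"ty": 0,"tz": 180}])

```text
time_s: 10.55
position: [0.654, -0.0561, 0.2349]
eef_rot: [179.9, -0.6, 5.1]
wrist_force: [0.0, -0.7, 0.5]
width: 0.0865
gripper_force: 0.0
```

Run:
```python
from h import *
s=status.observe();print(s['position'],s['eef_rot'],s['width'])
im=cv2.imread('pics/w2.png');
p=shot('wrist','w7.png')
for d in spotter.landmark_of('long_block',p): print(round(d['p'],2),w(p,d['location']).round(4))
p=shot('top')
m=cv2.inRange(cv2.cvtColor(p['color'],cv2.COLOR_RGB2HSV),(18,60,150),(35,200,255)); n,l,st,ce=cv2.connectedComponentsWithStats(m)
for i in range(1,n):
    P=ray(p,*ce[i],.014)
    if np.hypot(P[0]-.551,P[1]-.298)<.03:
        cs=cv2.findContours((l==i).astype('uint8'),0,1)[0][0][:,0]
        g=np.array([ray(p,u,v,.012)[:2] for u,v in cs],dtype=np.float32)*1000
        print(P,st[i,4],cv2.minAreaRect(g))
```

```text
[ 0.65399618 -0.05607177  0.23493395] [179.93865278  -0.56585834   5.12144036] 0.0864980557327084
0.79 [ 0.6508 -0.0559  0.0226]
[0.55378414 0.29377884 0.014     ] 51 ((554.5465087890625, 295.14556884765625), (39.44089889526367, 30.10651397705078), 35.884010314941406)
```

View pics/w7.png

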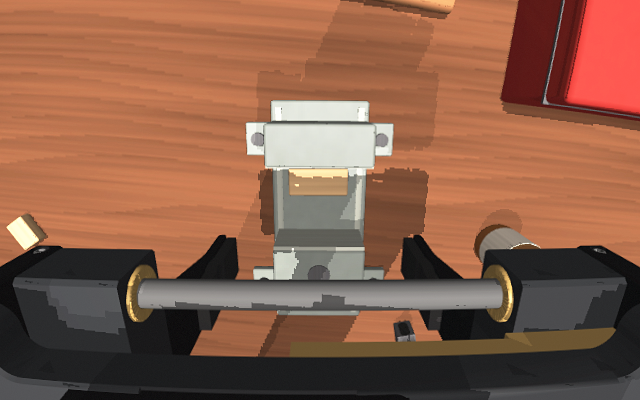

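The long block lies centred and square at (318,182) on the bed. Next the short block, long axis ≈36° → yaw 126°.

play_rows(rows=[{"hand": 1,"rx": 0,"ry": 0,"rz": 8,"tx": -10,"ty": 35,"tz": 0},{"hand": 1,"rx": 0,"ry": 0,"rz": 16,"tx": -20,"ty": 70,"tz": 0},{"hand": 1,"rx": 0,"ry": 0,"rz": 24,"tx": -30,"ty": 105,"tz": 0},{"hand": 1,"rx": 0,"ry": 0,"rz": 32,"tx": -40,"ty": 140,"tz": 0},{"hand": 1,"rx": 0,"ry": 0,"rz": 40,"tx": -50,"ty": 175,"tz": 0},{"hand": 1,"rx": 0,"ry": 0,"rz": 48,"tx": -60,"ty": 210,"tz": 0},{"hand": 1,"rx": 0,"ry": 0,"rz": 56,"tx": -70,"ty": 245,"tz": 0},{"hand": 1,"rx": 0,"ry": 0,"rz": 64,"tx": -80,"ty": 280,"tz": 0},{"hand": 1,"rx": 0,"ry": 0,"rz": 72,"tx": -90,"ty": 315,"tz": 0},{"hand": 1,"rx": 0,"ry": 0,"rz": 80,"tx": -100,"ty": 351,"tz": 0}])

```text
time_s: 11.7
position: [0.5497, 0.2976, 0.2257]
eef_rot: [-179.9, 0.1, 85.5]
wrist_force: [0.6, -0.0, 0.2]
width: 0.087
gripper_force: 0.0
```

play_rows(rows=[{"hand": 1,"rx": 0,"ry": 0,"rz": 8,"tx": 0,"ty": 0,"tz": 0},{"hand": 1,"rx": 0,"ry": 0,"rz": 16,"tx": 0,"ty": 0,"tz": 0},{"hand": 1,"rx": 0,"ry": 0,"rz": 24,"tx": 0,"ty": 0,"tz": -20},{"hand": 1,"rx": 0,"ry": 0,"rz": 32,"tx": 0,"ty": 0,"tz": -50},{"hand": 1,"rx": 0,"ry": 0,"rz": 40,"tx": 0,"ty": 0,"tz": -80},{"hand": 1,"rx": 0,"ry": 0,"rz": 41,"tx": 0,"ty": 0,"tz": -90},{"hand": 1,"rx": 0,"ry": 0,"rz": 41,"tx": 0,"ty": 0,"tz": -90},{"hand": 1,"rx": 0,"ry": 0,"rz": 41,"tx": 0,"ty": 0,"tz": -90},{"hand": 1,"rx": 0,"ry": 0,"rz": 41,"tx": 0,"ty": 0,"tz": -90},{"hand": 1,"rx": 0,"ry": 0,"rz": 41,"tx": 0,"ty": 0,"tz": -90}])

```text
time_s: 12.7
position: [0.5519, 0.2968, 0.1388]
eef_rot: [179.9, -0.0, 126.1]
wrist_force: [-0.4, -0.4, 0.1]
width: 0.087
gripper_force: 0.0
```

Run:
```python
from h import *
s=status.observe();print(s['position'],s['eef_rot'],s['qpos'])
p=shot('wrist','w8.png')
for d in spotter.landmark_of('short_block',p): print(round(d['p'],2),w(p,d['location']).round(4))
m=cv2.inRange(cv2.cvtColor(p['color'],cv2.COLOR_RGB2HSV),(16,40,120),(35,200,255)); n,l,st,ce=cv2.connectedComponentsWithStats(m)
for i in range(1,n):
    if st[i,4]>200 and ce[i][1]<260:
        cs=cv2.findContours((l==i).astype('uint8'),0,1)[0][0][:,0]
        g=np.array([ray(p,u,v,.013)[:2] for u,v in cs],dtype=np.float32)*1000
        print(ce[i],st[i],cv2.minAreaRect(g))
```

```text
[0.55187829 0.29682589 0.13883895] [ 1.79889955e+02 -2.05717374e-03  1.26094165e+02] [-57.06817523  22.74479263  31.38724192  96.22420414 -12.90590567
  64.54709154  13.99226095]
0.89 [ 0.5548  0.2944 -0.0018]
[314.46648045 199.90223464] [298 182  44  36 716] ((551.963623046875, 297.1246643066406), (35.09440231323242, 29.15434455871582), 37.16450881958008)
```

View pics/w8.png

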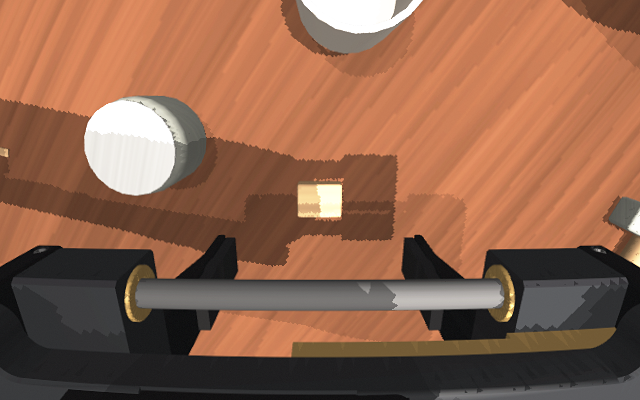

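The block is square and centred at (320,200); the tin (140,145) and mug are clear of the fingers. Grip it.

play_rows(rows=[{"hand": 1,"rx": 0,"ry": 0,"rz": 1,"tx": 0,"ty": 0,"tz": -40},{"hand": 0.8,"rx": 0,"ry": 0,"rz": 1,"tx": 0,"ty": 0,"tz": -75},{"hand": 0.8,"rx": 0,"ry": 0,"rz": 1,"tx": 0,"ty": 0,"tz": -95},{"hand": 0.8,"rx": 0,"ry": 0,"rz": 1,"tx": 0,"ty": 0,"tz": -110},{"hand": 0.8,"rx": 0,"ry": 0,"rz": 1,"tx": 0,"ty": 0,"tz": -110},{"hand": -0.5,"rx": 0,"ry": 0,"rz": 1,"tx": 0,"ty": 0,"tz": -110},{"hand": -0.5,"rx": 0,"ry": 0,"rz": 1,"tx": 0,"ty": 0,"tz": -110},{"hand": -0.5,"rx": 0,"ry": 0,"rz": 1,"tx": 0,"ty": 0,"tz": -110},{"hand": -0.5,"rx": 0,"ry": 0,"rz": 1,"tx": 0,"ty": 0,"tz": -110},{"hand": -0.5,"rx": 0,"ry": 0,"rz": 1,"tx": 0,"ty": 0,"tz": -110}], squeeze=12)

```text
time_s: 13.8
position: [0.5513, 0.2965, 0.0278]
eef_rot: [180.0, -0.0, 127.2]
wrist_force: [-0.7, -1.5, -0.3]
width: 0.0463
gripper_force: 0.0
```

play_rows(rows=[{"hand": -0.5,"rx": 0,"ry": 0,"rz": 0,"tx": 0,"ty": 0,"tz": 0},{"hand": -0.5,"rx": 0,"ry": 0,"rz": 0,"tx": 0,"ty": 0,"tz": 0},{"hand": -0.5,"rx": 0,"ry": 0,"rz": 0,"tx": 0,"ty": 0,"tz": 0},{"hand": -0.5,"rx": 0,"ry": 0,"rz": 0,"tx": 0,"ty": 0,"tz": 0},{"hand": -0.5,"rx": 0,"ry": 0,"rz": 0,"tx": 0,"ty": 0,"tz": 40},{"hand": -0.5,"rx": 0,"ry": 0,"rz": 0,"tx": 0,"ty": 0,"tz": 90},{"hand": -0.5,"rx": 0,"ry": 0,"rz": 6,"tx": 0,"ty": 0,"tz": 140},{"hand": -0.5,"rx": 0,"ry": 0,"rz": 12,"tx": 10,"ty": -35,"tz": 150},{"hand": -0.5,"rx": 0,"ry": 0,"rz": 18,"tx": 20,"ty": -70,"tz": 150},{"hand": -0.5,"rx": 0,"ry": 0,"rz": 24,"tx": 30,"ty": -105,"tz": 150}])

```text
time_s: 14.8
position: [0.5817, 0.1905, 0.1784]
eef_rot: [179.9, 0.0, 151.5]
wrist_force: [0.9, -0.7, -0.1]
width: 0.036
gripper_force: 12.0
```

play_rows(rows=[{"hand": -0.5,"rx": 0,"ry": 0,"rz": 6,"tx": 10,"ty": -35,"tz": 0},{"hand": -0.5,"rx": 0,"ry": 0,"rz": 12,"tx": 20,"ty": -70,"tz": 0},{"hand": -0.5,"rx": 0,"ry": 0,"rz": 18,"tx": 30,"ty": -105,"tz": 0},{"hand": -0.5,"rx": 0,"ry": 0,"rz": 24,"tx": 40,"ty": -140,"tz": 0},{"hand": -0.5,"rx": 0,"ry": 0,"rz": 30,"tx": 50,"ty": -175,"tz": 0},{"hand": -0.5,"rx": 0,"ry": 0,"rz": 34,"tx": 60,"ty": -210,"tz": 0},{"hand": -0.5,"rx": 0,"ry": 0,"rz": 34,"tx": 70,"ty": -246,"tz": 0},{"hand": -0.5,"rx": 0,"ry": 0,"rz": 34,"tx": 70,"ty": -246,"tz": -40},{"hand": -0.5,"rx": 0,"ry": 0,"rz": 34,"tx": 70,"ty": -246,"tz": -40},{"hand": -0.5,"rx": 0,"ry": 0,"rz": 34,"tx": 70,"ty": -246,"tz": -40}])

```text
time_s: 15.8
position: [0.6507, -0.0538, 0.1372]
eef_rot: [180.0, -0.1, -174.8]
wrist_force: [-0.4, 0.4, 0.9]
width: 0.0359
gripper_force: 12.0
```

Run:
```python
from h import *
s=status.observe();print(s['position'],s['eef_rot'],s['qpos'],s['width'],s['gripper_force'])
p=shot('wrist','w9.png')
```

```text
[ 0.65068071 -0.05377279  0.13715755] [ 1.79973767e+02 -1.26356148e-01 -1.74808140e+02] [-21.23190498  25.73551141  29.10310452  92.04487407 -13.38625061
  65.84232746 106.18182898] 0.03586266392545419 11.988943666219711
```

View pics/w9.png

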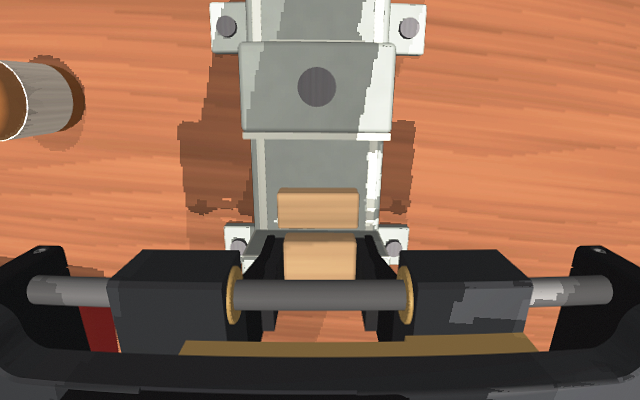

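The short block (320,258) lines up with the long block (318,208). Lower and release.

play_rows(rows=[{"hand": -0.5,"rx": 0,"ry": 0,"rz": 0,"tx": 1,"ty": -1,"tz": -35},{"hand": -0.5,"rx": 0,"ry": 0,"rz": 0,"tx": 1,"ty": -1,"tz": -58},{"hand": -0.5,"rx": 0,"ry": 0,"rz": 0,"tx": 1,"ty": -1,"tz": -66},{"hand": -0.5,"rx": 0,"ry": 0,"rz": 0,"tx": 1,"ty": -1,"tz": -70},{"hand": -0.5,"rx": 0,"ry": 0,"rz": 0,"tx": 1,"ty": -1,"tz": -70},{"hand": -0.5,"rx": 0,"ry": 0,"rz": 0,"tx": 1,"ty": -1,"tz": -70}])

```text
time_s: 16.45
position: [0.6533, -0.0555, 0.0692]
eef_rot: [-180.0, 0.1, -174.8]
wrist_force: [0.1, -0.7, -0.5]
width: 0.036
gripper_force: 12.0
```

play_rows(rows=[{"hand": 0.3,"rx": 0,"ry": 0,"rz": 0,"tx": 0,"ty": 0,"tz": 0},{"hand": 0.3,"rx": 0,"ry": 0,"rz": 0,"tx": 0,"ty": 0,"tz": 0},{"hand": 0.3,"rx": 0,"ry": 0,"rz": 0,"tx": 0,"ty": 0,"tz": 0},{"hand": 0.3,"rx": 0,"ry": 0,"rz": 0,"tx": 0,"ty": 0,"tz": 0},{"hand": 0.3,"rx": 0,"ry": 0,"rz": 0,"tx": 0,"ty": 0,"tz": 30},{"hand": 0.3,"rx": 0,"ry": 0,"rz": 0,"tx": 0,"ty": 0,"tz": 80},{"hand": 0.3,"rx": 0,"ry": 0,"rz": 0,"tx": 0,"ty": 0,"tz": 130},{"hand": 0.3,"rx": 0,"ry": 0,"rz": 0,"tx": 0,"ty": 0,"tz": 180},{"hand": 0.3,"rx": 0,"ry": 0,"rz": 0,"tx": 0,"ty": 0,"tz": 180}])

```text
time_s: 17.35
position: [0.6552, -0.0565, 0.2557]
eef_rot: [-180.0, 0.7, -174.9]
wrist_force: [0.9, -0.2, -0.6]
width: 0.0568
gripper_force: 0.0
```

Run:
```python
from h import *
s=status.observe();print(s['position'],s['eef_rot'],s['qpos'],s['width'])
p=shot('wrist','w10.png')
for n in ['long_block','short_block']:
  for d in spotter.landmark_of(n,p): print(n,round(d['p'],2),w(p,d['location']).round(4))
```

```text
[ 0.65524472 -0.05649703  0.25565519] [-179.95438291    0.6590456  -174.86975658] [-22.20867316  20.95467934  30.95316534  83.93538695 -10.95836924
  77.44365965 104.46124304] 0.05680238709889008
long_block 0.84 [ 0.6515 -0.0521  0.0214]
short_block 0.7 [ 0.6535 -0.0545  0.0334]
```

View pics/w10.png

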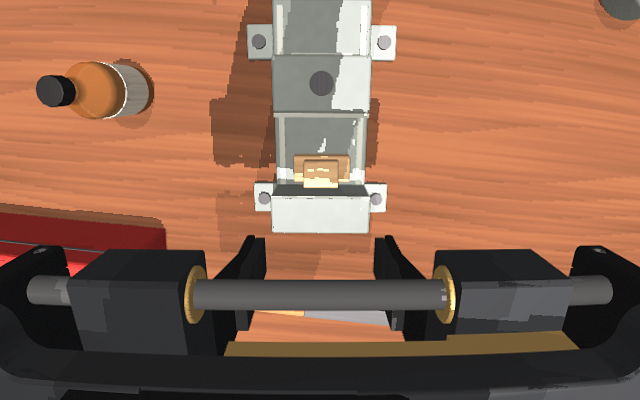

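Stack is neat: short block at (321,172) centred on the long one. Now to the axe head (0.424,-0.265), edge at 22.8°.

play_rows(rows=[{"hand": 0.3,"rx": 0,"ry": 0,"rz": -8,"tx": -23,"ty": -21,"tz": 10},{"hand": 0.3,"rx": 0,"ry": 0,"rz": -16,"tx": -46,"ty": -42,"tz": 10},{"hand": 0.3,"rx": 0,"ry": 0,"rz": -24,"tx": -69,"ty": -63,"tz": 10},{"hand": 0.3,"rx": 0,"ry": 0,"rz": -32,"tx": -92,"ty": -84,"tz": 10},{"hand": 0.3,"rx": 0,"ry": 0,"rz": -40,"tx": -115,"ty": -105,"tz": 10},{"hand": 0.3,"rx": 0,"ry": 0,"rz": -48,"tx": -138,"ty": -126,"tz": 10},{"hand": 0.3,"rx": 0,"ry": 0,"rz": -56,"tx": -161,"ty": -147,"tz": 10},{"hand": 0.3,"rx": 0,"ry": 0,"rz": -64,"tx": -184,"ty": -168,"tz": 10},{"hand": 0.3,"rx": 0,"ry": 0,"rz": -72,"tx": -207,"ty": -189,"tz": 10},{"hand": 0.3,"rx": 0,"ry": 0,"rz": -80,"tx": -229,"ty": -209,"tz": 10}])

```text
time_s: 18.5
position: [0.4215, -0.2648, 0.2559]
eef_rot: [-179.9, -0.1, 104.8]
wrist_force: [-0.3, -0.0, 0.6]
width: 0.0563
gripper_force: 0.0
```

play_rows(rows=[{"hand": 0.3,"rx": 0,"ry": 0,"rz": -8,"tx": 0,"ty": 0,"tz": 0},{"hand": 0.3,"rx": 0,"ry": 0,"rz": -16,"tx": 0,"ty": 0,"tz": 0},{"hand": 0.3,"rx": 0,"ry": 0,"rz": -24,"tx": 0,"ty": 0,"tz": 0},{"hand": 0.3,"rx": 0,"ry": 0,"rz": -32,"tx": 0,"ty": 0,"tz": 0},{"hand": 0.3,"rx": 0,"ry": 0,"rz": -40,"tx": 0,"ty": 0,"tz": 0},{"hand": 0.3,"rx": 0,"ry": 0,"rz": -48,"tx": 0,"ty": 0,"tz": 0},{"hand": 0.3,"rx": 0,"ry": 0,"rz": -56,"tx": 0,"ty": 0,"tz": 0},{"hand": 0.3,"rx": 0,"ry": 0,"rz": -64,"tx": 0,"ty": 0,"tz": 0},{"hand": 0.3,"rx": 0,"ry": 0,"rz": -72,"tx": 0,"ty": 0,"tz": 0},{"hand": 0.3,"rx": 0,"ry": 0,"rz": -80,"tx": 0,"ty": 0,"tz": 0}])

```text
time_s: 19.5
position: [0.4226, -0.264, 0.256]
eef_rot: [-179.9, 0.1, 24.8]
wrist_force: [-0.4, 0.3, -0.9]
width: 0.0568
gripper_force: 0.0
```

play_rows(rows=[{"hand": 0.3,"rx": 0,"ry": 0,"rz": -2,"tx": 0,"ty": 0,"tz": -30},{"hand": 0.3,"rx": 0,"ry": 0,"rz": -2,"tx": 0,"ty": 0,"tz": -30},{"hand": 0.3,"rx": 0,"ry": 0,"rz": -2,"tx": 0,"ty": 0,"tz": -30},{"hand": 0.3,"rx": 0,"ry": 0,"rz": -2,"tx": 0,"ty": 0,"tz": -30}])

```text
time_s: 19.9
position: [0.4234, -0.2646, 0.228]
eef_rot: [180.0, 0.0, 23.2]
wrist_force: [0.4, 0.5, 0.4]
width: 0.0568
gripper_force: 0.0
```

Run:
```python
from h import *
s=status.observe();print(s['position'],s['eef_rot'],s['qpos'],s['width'])
p=shot('wrist','w11.png')
for d in spotter.landmark_of('axe_head',p): print(round(d['p'],2),w(p,d['location']).round(4))
```

```text
[ 0.42339458 -0.26463363  0.2280288 ] [1.79992306e+02 1.39537480e-02 2.32170798e+01] [-19.17515928   0.85434013  47.28904894 107.90202597  -0.64531314
  71.52225689 -38.46764411] 0.05677847810501242
0.95 [ 0.4287 -0.2625 -0.0005]
0.84 [ 0.4562 -0.1827 -0.0015]
```

View pics/w11.png

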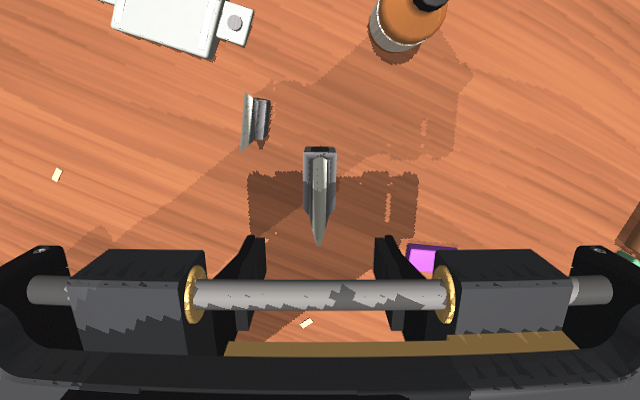

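The axe is centred between the fingers, edge from (321,155) to (319,244); the small one at (257,120) is clear. Check its centre.

Run:
```python
from h import *
p=shot('wrist')
a,b=ray(p,321,154,.115),ray(p,319,245,.115); print(a,b,np.linalg.norm(a-b),np.degrees(np.arctan2(*(a-b)[1::-1])),(a+b)/2)
c,d=ray(p,303,150,.043),ray(p,336,150,.043);print(c,d,np.linalg.norm(c-d),(c+d)/2)
```

```text
[ 0.45885861 -0.25003052  0.115     ] [ 0.39107765 -0.27749838  0.115     ] 0.07313509812870654 22.059983517165396 [ 0.42496813 -0.26376445  0.115     ]
[ 0.44508303 -0.2376755   0.043     ] [ 0.45742621 -0.26641555  0.043     ] 0.0312785022923552 [ 0.45125462 -0.25204553  0.043     ]
```

play_rows(rows=[{"hand": 0.3,"rx": 0,"ry": 0,"rz": -1,"tx": 2,"ty": 1,"tz": -40},{"hand": 0.3,"rx": 0,"ry": 0,"rz": -1,"tx": 2,"ty": 1,"tz": -80},{"hand": 0.3,"rx": 0,"ry": 0,"rz": -1,"tx": 2,"ty": 1,"tz": -110},{"hand": 0.3,"rx": 0,"ry": 0,"rz": -1,"tx": 2,"ty": 1,"tz": -129},{"hand": 0.3,"rx": 0,"ry": 0,"rz": -1,"tx": 2,"ty": 1,"tz": -129},{"hand": 0.3,"rx": 0,"ry": 0,"rz": -1,"tx": 2,"ty": 1,"tz": -129}])

```text
time_s: 20.65
position: [0.4256, -0.2639, 0.0993]
eef_rot: [180.0, 0.0, 22.2]
wrist_force: [0.6, -0.2, -0.4]
width: 0.0559
gripper_force: 0.0
```

play_rows(rows=[{"hand": -0.9,"rx": 0,"ry": 0,"rz": 0,"tx": 0,"ty": 0,"tz": 0},{"hand": -0.9,"rx": 0,"ry": 0,"rz": 0,"tx": 0,"ty": 0,"tz": 0},{"hand": -0.9,"rx": 0,"ry": 0,"rz": 0,"tx": 0,"ty": 0,"tz": 0},{"hand": -0.9,"rx": 0,"ry": 0,"rz": 0,"tx": 0,"ty": 0,"tz": 0},{"hand": -0.9,"rx": 0,"ry": 0,"rz": 0,"tx": 0,"ty": 0,"tz": 0},{"hand": -0.9,"rx": 0,"ry": 0,"rz": 0,"tx": 0,"ty": 0,"tz": 0},{"hand": -0.9,"rx": 0,"ry": 0,"rz": 0,"tx": 0,"ty": 0,"tz": 0}], squeeze=45)

```text
time_s: 21.35
position: [0.4254, -0.2636, 0.0986]
eef_rot: [180.0, -0.0, 22.2]
wrist_force: [-0.2, -0.6, 1.0]
width: 0.0154
gripper_force: 44.6
```

play_rows(rows=[{"hand": -0.9,"rx": 0,"ry": 0,"rz": 0,"tx": 0,"ty": 0,"tz": 10},{"hand": -0.9,"rx": 0,"ry": 0,"rz": 0,"tx": 0,"ty": 0,"tz": 25},{"hand": -0.9,"rx": 0,"ry": 0,"rz": 0,"tx": 0,"ty": 0,"tz": 50},{"hand": -0.9,"rx": 0,"ry": 0,"rz": 0,"tx": 0,"ty": 0,"tz": 80},{"hand": -0.9,"rx": 0,"ry": 0,"rz": 0,"tx": 0,"ty": 0,"tz": 110},{"hand": -0.9,"rx": 0,"ry": 0,"rz": 0,"tx": 0,"ty": 0,"tz": 140},{"hand": -0.9,"rx": 0,"ry": 0,"rz": 0,"tx": 0,"ty": 0,"tz": 160},{"hand": -0.9,"rx": 0,"ry": 0,"rz": 0,"tx": 0,"ty": 0,"tz": 160}])

```text
time_s: 22.15
position: [0.426, -0.2643, 0.261]
eef_rot: [179.9, -0.2, 22.1]
wrist_force: [0.9, 0.1, -6.3]
width: 0.0158
gripper_force: 44.1
```

Run:
```python
from h import *
s=status.observe();print(s['position'],s['width'],s['gripper_force'],s['wrist_force'])
p=shot('wrist','w12.png'); 
for d in spotter.landmark_of('axe_head',p): print(round(d['p'],2),w(p,d['location']).round(4))
p=shot('scene','s12.png')
for d in spotter.landmark_of('axe_head',p): print(round(d['p'],2),w(p,d['location']).round(4))
```

```text
[ 0.42596976 -0.26427718  0.26095518] 0.015804666359445444 44.13260173983872 [ 0.92345594  0.07187144 -6.34190757]
0.88 [ 0.4571 -0.184  -0.0007]
0.58 [ 0.4273 -0.2664  0.1648]
0.93 [ 0.42   -0.2652  0.1581]
0.73 [ 6.33e-01 -5.70e-02 -5.00e-04]
0.6 [ 4.546e-01 -1.808e-01  1.000e-04]
```

play_rows(rows=[{"hand": -0.9,"rx": 0,"ry": 0,"rz": 7,"tx": 15,"ty": 14,"tz": 0},{"hand": -0.9,"rx": 0,"ry": 0,"rz": 14,"tx": 40,"ty": 37,"tz": 0},{"hand": -0.9,"rx": 0,"ry": 0,"rz": 21,"tx": 65,"ty": 60,"tz": 0},{"hand": -0.9,"rx": 0,"ry": 0,"rz": 28,"tx": 90,"ty": 83,"tz": 0},{"hand": -0.9,"rx": 0,"ry": 0,"rz": 35,"tx": 115,"ty": 106,"tz": 0},{"hand": -0.9,"rx": 0,"ry": 0,"rz": 42,"tx": 140,"ty": 129,"tz": 0},{"hand": -0.9,"rx": 0,"ry": 0,"rz": 49,"tx": 165,"ty": 152,"tz": 0},{"hand": -0.9,"rx": 0,"ry": 0,"rz": 56,"tx": 190,"ty": 175,"tz": 0},{"hand": -0.9,"rx": 0,"ry": 0,"rz": 63,"tx": 210,"ty": 194,"tz": 0},{"hand": -0.9,"rx": 0,"ry": 0,"rz": 70,"tx": 227,"ty": 209,"tz": 0}])

```text
time_s: 23.35
position: [0.6527, -0.0525, 0.2558]
eef_rot: [-179.8, -0.0, 92.5]
wrist_force: [-0.9, -0.0, -5.3]
width: 0.0158
gripper_force: 44.1
```

play_rows(rows=[{"hand": -0.9,"rx": 0,"ry": 0,"rz": 3,"tx": 0,"ty": 0,"tz": 0},{"hand": -0.9,"rx": 0,"ry": 0,"rz": 3,"tx": 0,"ty": 0,"tz": -30},{"hand": -0.9,"rx": 0,"ry": 0,"rz": 3,"tx": 0,"ty": 0,"tz": -60},{"hand": -0.9,"rx": 0,"ry": 0,"rz": 3,"tx": 0,"ty": 0,"tz": -60},{"hand": -0.9,"rx": 0,"ry": 0,"rz": 3,"tx": 0,"ty": 0,"tz": -60},{"hand": -0.9,"rx": 0,"ry": 0,"rz": 3,"tx": 0,"ty": 0,"tz": -60}])

```text
time_s: 23.95
position: [0.653, -0.0548, 0.1998]
eef_rot: [179.9, 0.0, 95.1]
wrist_force: [1.2, 0.3, -5.7]
width: 0.0155
gripper_force: 44.1
```

Run:
```python
from h import *
s=status.observe();print(s['position'],s['eef_rot'],s['width'],s['gripper_force'],s['qpos'])
p=shot('wrist','w13.png'); 
for n in ['axe_head','short_block','long_block','vise']:
  for d in spotter.landmark_of(n,p): print(n,round(d['p'],2),w(p,d['location']).round(4))
p=shot('scene')
for d in spotter.landmark_of('axe_head',p): print(round(d['p'],2),w(p,d['location']).round(4))
```

```text
[ 0.65296334 -0.05481764  0.19982192] [1.79919083e+02 2.12205188e-02 9.51427762e+01] 0.015483589438468325 44.147221846506 [-23.16921946  23.24148576  31.94045892  88.08317895 -12.65939592
  72.22186644  15.68462774]
axe_head 0.73 [ 0.656  -0.0584  0.103 ]
axe_head 0.58 [ 0.4547 -0.1833 -0.001 ]
short_block 0.73 [ 0.6528 -0.0516  0.0358]
short_block 0.19 [ 0.627  -0.0571 -0.0044]
long_block 0.56 [ 0.6533 -0.0528  0.0194]
vise 0.58 [ 0.6307 -0.0571 -0.0049]
0.75 [ 0.6467 -0.0562  0.0997]
0.61 [ 0.4547 -0.1803  0.0021]
```

View pics/w13.png

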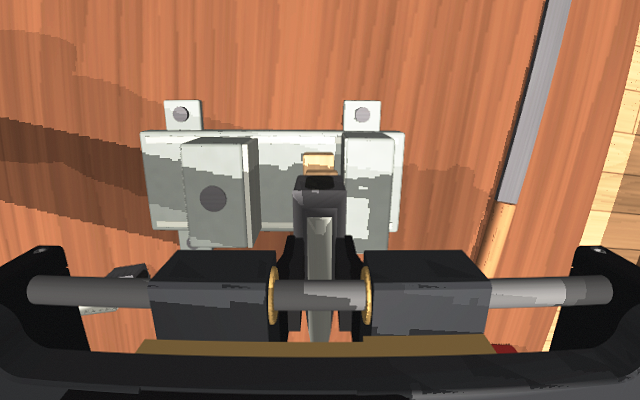

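The axe is square; short block (318,163) shows right below it. Shift 2 mm off the fixed jaw and lower slowly.

play_rows(rows=[{"hand": -0.9,"rx": 0,"ry": 0,"rz": 0,"tx": -2,"ty": 0,"tz": -12},{"hand": -0.9,"rx": 0,"ry": 0,"rz": 0,"tx": -2,"ty": 0,"tz": -24},{"hand": -0.9,"rx": 0,"ry": 0,"rz": 0,"tx": -2,"ty": 0,"tz": -34},{"hand": -0.9,"rx": 0,"ry": 0,"rz": 0,"tx": -2,"ty": 0,"tz": -41},{"hand": -0.9,"rx": 0,"ry": 0,"rz": 0,"tx": -2,"ty": 0,"tz": -45},{"hand": -0.9,"rx": 0,"ry": 0,"rz": 0,"tx": -2,"ty": 0,"tz": -47},{"hand": -0.9,"rx": 0,"ry": 0,"rz": 0,"tx": -2,"ty": 0,"tz": -48},{"hand": -0.9,"rx": 0,"ry": 0,"rz": 0,"tx": -2,"ty": 0,"tz": -48}])

```text
time_s: 25.1
position: [0.6506, -0.0546, 0.1509]
eef_rot: [180.0, 0.0, 95.2]
wrist_force: [0.2, -0.3, -5.7]
width: 0.0158
gripper_force: 44.1
```

Not yet touching; a touch further.

play_rows(rows=[{"hand": -0.9,"rx": 0,"ry": 0,"rz": 0,"tx": 0,"ty": 0,"tz": -1},{"hand": -0.9,"rx": 0,"ry": 0,"rz": 0,"tx": 0,"ty": 0,"tz": -1},{"hand": -0.9,"rx": 0,"ry": 0,"rz": 0,"tx": 0,"ty": 0,"tz": -1}])

```text
time_s: 25.4
position: [0.6509, -0.0546, 0.1506]
eef_rot: [179.9, -0.0, 95.2]
wrist_force: [-1.3, 0.9, 4.1]
width: 0.015
gripper_force: 44.9
```

play_rows(rows=[{"hand": 0.1,"rx": 0,"ry": 0,"rz": 0,"tx": 0,"ty": 0,"tz": 0},{"hand": 0.1,"rx": 0,"ry": 0,"rz": 0,"tx": 0,"ty": 0,"tz": 0},{"hand": 0.1,"rx": 0,"ry": 0,"rz": 0,"tx": 0,"ty": 0,"tz": 0},{"hand": 0.1,"rx": 0,"ry": 0,"rz": 0,"tx": 0,"ty": 0,"tz": 0},{"hand": 0.1,"rx": 0,"ry": 0,"rz": 0,"tx": 0,"ty": 0,"tz": 20},{"hand": 0.1,"rx": 0,"ry": 0,"rz": 0,"tx": 0,"ty": 0,"tz": 50},{"hand": 0.1,"rx": 0,"ry": 0,"rz": 0,"tx": 0,"ty": 0,"tz": 90},{"hand": 0.1,"rx": 0,"ry": 0,"rz": 0,"tx": -30,"ty": 0,"tz": 120},{"hand": 0.1,"rx": 0,"ry": 0,"rz": 0,"tx": -60,"ty": 0,"tz": 120},{"hand": 0.1,"rx": 0,"ry": 0,"rz": 0,"tx": -60,"ty": 0,"tz": 120}])

```text
time_s: 26.4
position: [0.5882, -0.0555, 0.2709]
eef_rot: [179.9, -0.1, 95.1]
wrist_force: [0.5, 0.0, -0.5]
width: 0.0479
gripper_force: 0.0
```

Run:
```python
from h import *
s=status.observe();print(s['position'],s['eef_rot'],s['width'],s['qpos'])
p=shot('scene','s14.png')
for n in ['axe_head','jaw_back']:
  for d in spotter.landmark_of(n,p): print(n,round(d['p'],2),w(p,d['location']).round(4))
a=cv2.imread('pics/s14.png')[170:310,250:430]
w_=cv2.imwrite('pics/s14c.png',cv2.resize(a,None,fx=4,fy=4,interpolation=cv2.INTER_CUBIC))
p=shot('wrist','w14.png')
for n in ['axe_head','jaw_back']:
  for d in spotter.landmark_of(n,p): print(n,round(d['p'],2),w(p,d['location']).round(4))
```

```text
[ 0.58818813 -0.05547019  0.27087908] [ 1.79929234e+02 -7.05555848e-02  9.50807756e+01] 0.04785962234318348 [-27.08549589  12.41980866  33.39299092  92.03647178  -7.04638104
  77.57969827  12.28382771]
axe_head 0.57 [ 0.6474 -0.0548  0.055 ]
jaw_back 0.7 [ 0.5386 -0.0611  0.0456]
axe_head 0.65 [ 0.652  -0.0589  0.0545]
axe_head 0.47 [ 0.4549 -0.1808 -0.0009]
jaw_back 0.79 [ 0.5348 -0.063   0.0456]
```

View pics/s14c.png

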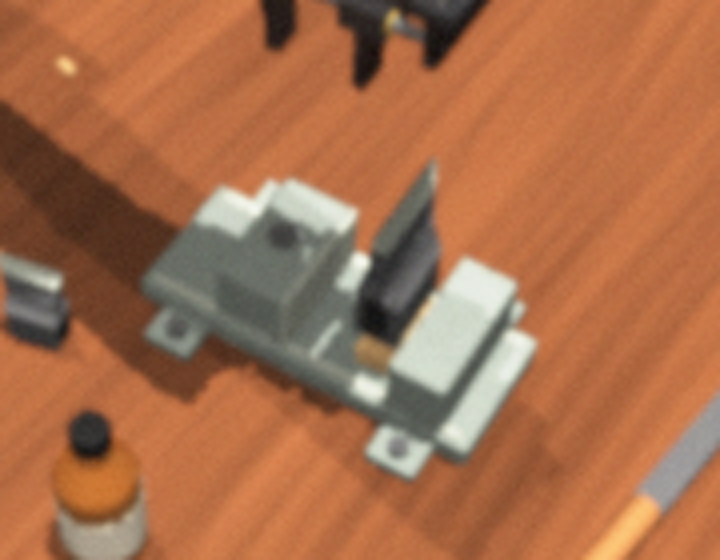

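The axe stands upright on the stack, along the jaws. Now turn the hand (closing line along the jaws), shut the fingers and go behind the sliding jaw.

play_rows(rows=[{"hand": -1,"rx": 0,"ry": 0,"rz": 8,"tx": -25,"ty": -4,"tz": 0},{"hand": -1,"rx": 0,"ry": 0,"rz": 16,"tx": -50,"ty": -8,"tz": 0},{"hand": -1,"rx": 0,"ry": 0,"rz": 24,"tx": -78,"ty": -12,"tz": 0},{"hand": -1,"rx": 0,"ry": 0,"rz": 32,"tx": -78,"ty": -12,"tz": 0},{"hand": -1,"rx": 0,"ry": 0,"rz": 40,"tx": -78,"ty": -12,"tz": 0},{"hand": -1,"rx": 0,"ry": 0,"rz": 48,"tx": -78,"ty": -12,"tz": 0},{"hand": -1,"rx": 0,"ry": 0,"rz": 56,"tx": -78,"ty": -12,"tz": 0},{"hand": -1,"rx": 0,"ry": 0,"rz": 64,"tx": -78,"ty": -12,"tz": 0},{"hand": -1,"rx": 0,"ry": 0,"rz": 72,"tx": -78,"ty": -12,"tz": 0},{"hand": -1,"rx": 0,"ry": 0,"rz": 80,"tx": -78,"ty": -12,"tz": 0}], squeeze=10)

```text
time_s: 27.7
position: [0.5127, -0.0666, 0.2692]
eef_rot: [-180.0, -0.0, 175.5]
wrist_force: [-0.8, -0.1, 0.5]
width: 0.0007
gripper_force: 0.0
```

play_rows(rows=[{"hand": -1,"rx": 0,"ry": 0,"rz": 8,"tx": 0,"ty": 0,"tz": 0},{"hand": -1,"rx": 0,"ry": 0,"rz": 10,"tx": 0,"ty": 0,"tz": -40},{"hand": -1,"rx": 0,"ry": 0,"rz": 10,"tx": 0,"ty": 0,"tz": -80},{"hand": -1,"rx": 0,"ry": 0,"rz": 10,"tx": 0,"ty": 0,"tz": -120},{"hand": -1,"rx": 0,"ry": 0,"rz": 10,"tx": 0,"ty": 0,"tz": -150},{"hand": -1,"rx": 0,"ry": 0,"rz": 10,"tx": 0,"ty": 0,"tz": -150},{"hand": -1,"rx": 0,"ry": 0,"rz": 10,"tx": 0,"ty": 0,"tz": -150}])

```text
time_s: 28.4
position: [0.5126, -0.0668, 0.1199]
eef_rot: [-180.0, -0.1, -174.9]
wrist_force: [-0.2, 0.1, 0.1]
width: 0.0008
gripper_force: 0.0
```

Run:
```python
from h import *
s=status.observe();print(s['position'],s['eef_rot'],s['width'],s['qpos'])
p=shot('scene')
for n in ['axe_head','jaw_back']:
  for d in spotter.landmark_of(n,p): print(n,round(d['p'],2),w(p,d['location']).round(4))
```

```text
[ 0.51260144 -0.06683422  0.1198762 ] [-1.79958244e+02 -5.71881693e-02 -1.74864309e+02] 0.0007664536118523091 [-24.20452756  10.49529656  29.53627811 112.28280848  -5.96954507
  58.74861199 103.16422602]
axe_head 0.79 [ 0.4526 -0.1825  0.0008]
axe_head 0.7 [ 0.6462 -0.0574  0.0519]
axe_head 0.65 [ 0.5884 -0.2692 -0.0006]
jaw_back 0.59 [ 0.5381 -0.0612  0.0475]
```

play_rows(rows=[{"hand": -1,"rx": 0,"ry": 0,"rz": 0,"tx": 0,"ty": 0,"tz": -30},{"hand": -1,"rx": 0,"ry": 0,"rz": 0,"tx": 0,"ty": 0,"tz": -55},{"hand": -1,"rx": 0,"ry": 0,"rz": 0,"tx": 0,"ty": 0,"tz": -64},{"hand": -1,"rx": 0,"ry": 0,"rz": 0,"tx": 0,"ty": 0,"tz": -64},{"hand": -1,"rx": 0,"ry": 0,"rz": 0,"tx": 5,"ty": 0,"tz": -64},{"hand": -1,"rx": 0,"ry": 0,"rz": 0,"tx": 10,"ty": 1,"tz": -64},{"hand": -1,"rx": 0,"ry": 0,"rz": 0,"tx": 15,"ty": 1,"tz": -64},{"hand": -1,"rx": 0,"ry": 0,"rz": 0,"tx": 20,"ty": 2,"tz": -64},{"hand": -1,"rx": 0,"ry": 0,"rz": 0,"tx": 25,"ty": 2,"tz": -64}])

```text
time_s: 29.45
position: [0.5371, -0.0644, 0.0556]
eef_rot: [180.0, -0.1, -174.8]
wrist_force: [-5.5, 1.3, 3.2]
width: 0.0007
gripper_force: 2.3
```

play_rows(rows=[{"hand": -1,"rx": 0,"ry": 0,"rz": 0,"tx": 4,"ty": 0,"tz": 0},{"hand": -1,"rx": 0,"ry": 0,"rz": 0,"tx": 8,"ty": 1,"tz": 0},{"hand": -1,"rx": 0,"ry": 0,"rz": 0,"tx": 12,"ty": 1,"tz": 0},{"hand": -1,"rx": 0,"ry": 0,"rz": 0,"tx": 16,"ty": 1,"tz": 0},{"hand": -1,"rx": 0,"ry": 0,"rz": 0,"tx": 20,"ty": 2,"tz": 0}])

```text
time_s: 29.95
position: [0.5574, -0.0629, 0.0554]
eef_rot: [-180.0, -0.0, -174.9]
wrist_force: [-4.9, -3.0, 0.6]
width: 0.0006
gripper_force: 2.2
```

play_rows(rows=[{"hand": -1,"rx": 0,"ry": 0,"rz": 0,"tx": 2,"ty": 0,"tz": 0},{"hand": -1,"rx": 0,"ry": 0,"rz": 0,"tx": 4,"ty": 0,"tz": 0},{"hand": -1,"rx": 0,"ry": 0,"rz": 0,"tx": 6,"ty": 1,"tz": 0},{"hand": -1,"rx": 0,"ry": 0,"rz": 0,"tx": 8,"ty": 1,"tz": 0},{"hand": -1,"rx": 0,"ry": 0,"rz": 0,"tx": 9,"ty": 1,"tz": 0},{"hand": -1,"rx": 0,"ry": 0,"rz": 0,"tx": 9,"ty": 1,"tz": 0}])

```text
time_s: 30.55
position: [0.5664, -0.0615, 0.0555]
eef_rot: [-180.0, 0.0, -174.8]
wrist_force: [-2.9, -0.8, -0.6]
width: 0.0004
gripper_force: 1.5
```

Run:
```python
from h import *
p=shot('scene','s15.png')
for n in ['axe_head','jaw_back','vise']:
  for d in spotter.landmark_of(n,p): print(n,round(d['p'],2),w(p,d['location']).round(4))
a=cv2.imread('pics/s15.png')[170:310,250:430]
cv2.imwrite('pics/s15c.png',cv2.resize(a,None,fx=4,fy=4,interpolation=cv2.INTER_CUBIC))
print(status.observe()['wrist_force'])
```

```text
axe_head 0.77 [ 0.4561 -0.1821  0.0019]
axe_head 0.73 [ 0.6467 -0.0564  0.0515]
jaw_back 0.81 [ 0.5754 -0.0615  0.046 ]
vise 0.83 [ 6.281e-01 -5.700e-02  1.000e-04]
[-1.85197551 -1.62159504 -1.24049993]
```

Continue in 1 mm rows, watching for the force rise.

play_rows(rows=[{"hand": -1,"rx": 0,"ry": 0,"rz": 0,"tx": 1,"ty": 0,"tz": 0},{"hand": -1,"rx": 0,"ry": 0,"rz": 0,"tx": 2,"ty": 0,"tz": 0},{"hand": -1,"rx": 0,"ry": 0,"rz": 0,"tx": 3,"ty": 0,"tz": 0},{"hand": -1,"rx": 0,"ry": 0,"rz": 0,"tx": 4,"ty": 0,"tz": 0}])

```text
time_s: 31.15
position: [0.5697, -0.0612, 0.0556]
eef_rot: [180.0, -0.1, -174.8]
wrist_force: [-7.3, 0.8, 5.0]
width: 0.0004
gripper_force: 4.0
```

play_rows(rows=[{"hand": -1,"rx": 0,"ry": 0,"rz": 0,"tx": 1,"ty": 0,"tz": 0},{"hand": -1,"rx": 0,"ry": 0,"rz": 0,"tx": 2,"ty": 0,"tz": 0}])

```text
time_s: 31.35
position: [0.5716, -0.061, 0.0556]
eef_rot: [179.9, -0.1, -174.8]
wrist_force: [-8.1, 1.2, 5.0]
width: 0.0004
gripper_force: 4.2
```

play_rows(rows=[{"hand": -1,"rx": 0,"ry": 0,"rz": 0,"tx": 1,"ty": 0,"tz": 0},{"hand": -1,"rx": 0,"ry": 0,"rz": 0,"tx": 2,"ty": 0,"tz": 0}])

```text
time_s: 31.55
position: [0.5737, -0.0609, 0.0556]
eef_rot: [179.9, -0.1, -174.8]
wrist_force: [-8.9, 2.4, 6.3]
width: 0.0002
gripper_force: 4.1
```

play_rows(rows=[{"hand": -1,"rx": 0,"ry": 0,"rz": 0,"tx": 1,"ty": 0,"tz": 0},{"hand": -1,"rx": 0,"ry": 0,"rz": 0,"tx": 1,"ty": 0,"tz": 0}])

```text
time_s: 31.75
position: [0.5745, -0.0608, 0.0555]
eef_rot: [179.9, -0.1, -174.8]
wrist_force: [-8.4, 1.8, 5.4]
width: 0.0004
gripper_force: 4.4
```

play_rows(rows=[{"hand": -1,"rx": 0,"ry": 0,"rz": 0,"tx": 1,"ty": 0,"tz": 0},{"hand": -1,"rx": 0,"ry": 0,"rz": 0,"tx": 1,"ty": 0,"tz": 0}])

```text
time_s: 31.95
position: [0.5745, -0.0609, 0.0554]
eef_rot: [179.9, -0.2, -174.8]
wrist_force: [-13.4, 3.0, 9.9]
width: 0.0004
gripper_force: 6.5
```

play_rows(rows=[{"hand": -1,"rx": 0,"ry": 0,"rz": 0,"tx": 1,"ty": 0,"tz": 0},{"hand": -1,"rx": 0,"ry": 0,"rz": 0,"tx": 1,"ty": 0,"tz": 0},{"hand": -1,"rx": 0,"ry": 0,"rz": 0,"tx": 1,"ty": 0,"tz": 0}])

```text
time_s: 32.25
position: [0.5746, -0.061, 0.0552]
eef_rot: [179.9, -0.3, -174.8]
wrist_force: [-17.6, 2.3, 10.6]
width: 0.0006
gripper_force: 8.5
```

Run:
```python
from h import *
p=shot('scene','s16.png')
for n in ['axe_head','jaw_back','vise']:
  for d in spotter.landmark_of(n,p): print(n,round(d['p'],2),w(p,d['location']).round(4))
a=cv2.imread('pics/s16.png')[170:310,250:430]
cv2.imwrite('pics/s16c.png',cv2.resize(a,None,fx=4,fy=4,interpolation=cv2.INTER_CUBIC))
```

```text
axe_head 0.71 [ 0.651  -0.0552  0.0525]
axe_head 0.53 [ 0.4514 -0.1807  0.0025]
jaw_back 0.86 [ 0.578  -0.0595  0.0471]
vise 0.89 [ 6.326e-01 -5.510e-02 -6.000e-04]
vise 0.19 [ 0.6514 -0.0552  0.05  ]
```

View pics/s16c.png

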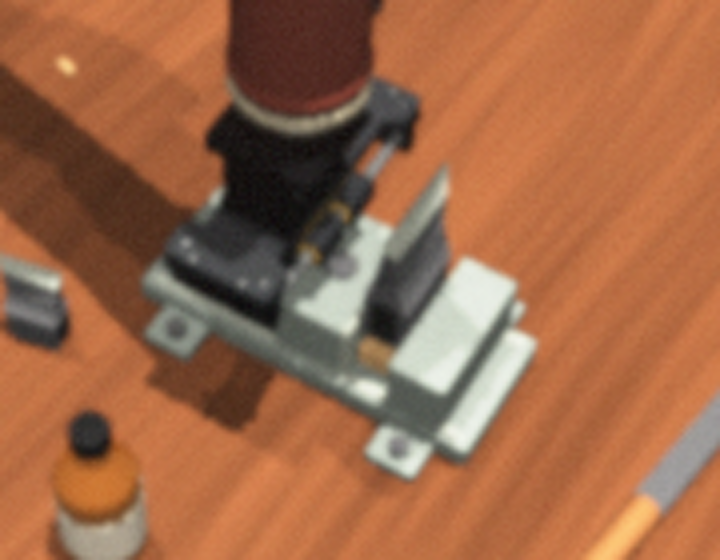

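The axe is clamped between the jaws, upright; the TCP stalled where predicted (0.574). Back off and rise.

play_rows(rows=[{"hand": -1,"rx": 0,"ry": 0,"rz": 0,"tx": -10,"ty": -1,"tz": 0},{"hand": -1,"rx": 0,"ry": 0,"rz": 0,"tx": -25,"ty": -2,"tz": 0},{"hand": -1,"rx": 0,"ry": 0,"rz": 0,"tx": -40,"ty": -3,"tz": 0},{"hand": -1,"rx": 0,"ry": 0,"rz": 0,"tx": -60,"ty": -5,"tz": 30},{"hand": -1,"rx": 0,"ry": 0,"rz": 0,"tx": -70,"ty": -6,"tz": 80},{"hand": -1,"rx": 0,"ry": 0,"rz": 0,"tx": -70,"ty": -6,"tz": 130},{"hand": -1,"rx": 0,"ry": 0,"rz": 0,"tx": -50,"ty": -6,"tz": 180},{"hand": -1,"rx": 0,"ry": 0,"rz": 0,"tx": -20,"ty": -6,"tz": 220},{"hand": -1,"rx": 0,"ry": 0,"rz": 0,"tx": 20,"ty": -6,"tz": 240},{"hand": -1,"rx": 0,"ry": 0,"rz": 0,"tx": 20,"ty": -6,"tz": 240}])

```text
time_s: 33.45
position: [0.6031, -0.0662, 0.2988]
eef_rot: [-179.9, 0.5, -174.7]
wrist_force: [-0.9, 0.1, -2.0]
width: 0.0003
gripper_force: 0.0
```

Run:
```python
from h import *
p=shot('wrist','w17.png')
for n in ['axe_head','jaw_back','vise','short_block']:
  for d in spotter.landmark_of(n,p): print(n,round(d['p'],2),w(p,d['location']).round(4))
a=cv2.imread('pics/w17.png')[:300,170:470]
cv2.imwrite('pics/w17c.png',cv2.resize(a,(600,600),interpolation=cv2.INTER_CUBIC))
```

```text
axe_head 0.63 [ 0.6585 -0.0546  0.0526]
axe_head 0.57 [ 0.4571 -0.1844  0.0013]
jaw_back 0.85 [ 0.5819 -0.0607  0.0473]
jaw_back 0.27 [ 0.6594 -0.0557  0.0531]
vise 0.81 [ 0.6296 -0.0583 -0.004 ]
```

View pics/w17c.png

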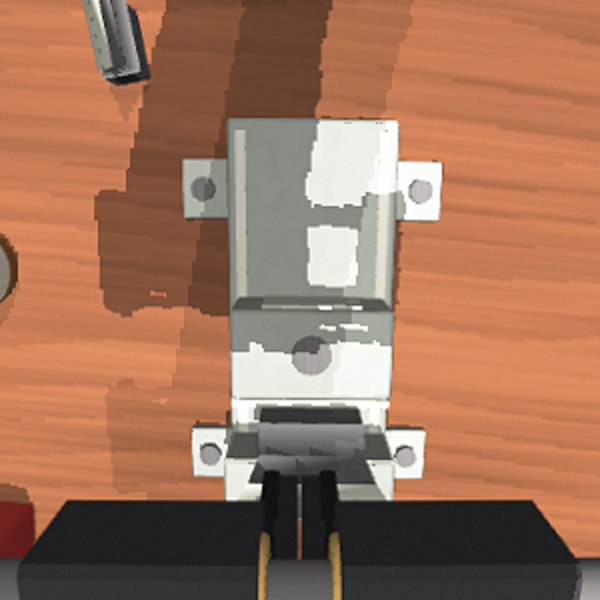

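The jaw is closed on the upright axe at (310,430); jaw_back to vise measures −48 mm, i.e. jaw ≈0.053, and the hand is clear.

```bash
python3 -c "
from h import *
print(ctrl.sign_off())"
```

```text
the job is handed in; nothing more can be done
None
```

The job is handed in, result not reported: the long block, short block and axe head are stacked in the vise and clamped with the jaw at about 0.053 m; the robot is clear and never went near the mug, bottle or tin.

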